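# Load a force transducer with its reference mass and set the channel gain

### The job

Calibrate the force transducer: hang the brass mass hanger by its eye on the transducer's sprung hook, draw it gently some two centimetres further down while still holding it to be sure the hook has it, then ease off and let it hang free and still. Then turn the green knob on the bridge amplifier (the channel in the transducer's colour) until its white pointer stands at the thick white mark, without touching the red and blue channels beside it. Leave the bottles where they stand.

Things in the scene. Friction and masses are not known exactly. Their poses are not given: they have to be found in the camera images.
- hanger: Slotted-mass hanger standing loose: brass stack 36 mm in diameter, 41 mm high, above it a steel stem 7 mm thick and a closed wire eye; 160 mm high in all, about 220 g (190 to 250). Origin: centre of its underside; z up the stem. The eye's hole looks along the hanger's x axis (either way round serves): 22 mm wide, 34 mm high, of 4 mm wire.
- hanger_eye (a point): Middle of the underside of the eye's top bar, 156 mm above the hanger's underside, on its axis: the point that rests on the hook. The eye's wire reaches 4 mm above it, its hole reaches 34 mm below it.
- stand: Grey laboratory stand with the force transducer, fixed. Origin: on the bench right below the hook's seat; x points from the hook's open side to the upright rod, z up. The bench below the hook is free: the round base (92 mm in diameter, 21 mm high) and the rod (12 mm thick, 400 mm high) are centred at x = +88 mm; a clamp head and a cross rod at a height of 326 mm.
- transducer (a point): Centre of the underside of the aluminium transducer housing (35 mm in diameter, 60 mm high, green band), 290 mm above the bench, 10 mm beyond the hook's seat. It hangs over the hook, so a gripper holding the hanger's stack cannot come straight down there: lean the tool 30 to 40 degrees from vertical, wrist towards the stand's -x.
- hook_seat (a point): Lowest point inside the hook, where the eye's top bar comes to rest; 252 mm above the bench when unloaded, moves with the hook. The hook lies in the stand's x-z plane, 5 mm wire, and opens upward: its shank rises 10 mm beyond the seat (+x) into the housing; the throat between tip and shank is 15 mm wide.
- hook_tip (a point): Top of the hook's free end, 10 mm before the seat (stand's -x) and 16 mm above it. Bring the eye over it along the stand's +x, the eye's hole along that axis, with the underside of its top bar 18 to 26 mm above the seat, until the bar stands over the seat; then lower it.
- pull_hook (a joint): How far the sprung hook is drawn down (m): about 0.001 unloaded, grows downward, 250 N/m (4 mm per newton), lightly damped; 0.007 to 0.012 with the hanger hanging free. More than 0.042 overloads the transducer; stop at 0.045.
- amplifier: Frame of the bridge amplifier, fixed, 172 mm deep, 175 mm wide, 125 mm high, facing -x; origin: centre of its underside. It holds three plug-in channels side by side, 52 mm apart, in any order: green, red, blue.
- channel_green: The green channel, fixed in the frame: 160 mm deep, 50 mm wide; origin: centre of its underside, 14 mm above the bench. Its panel slopes up away from the robot: panel normal and knob axis lean 35 degrees from vertical towards the channel's -x. A thick white mark stands straight up the slope from the knob (12 o'clock); thin marks every 0.5 rad.
- channel_red: The red channel, the same build; not to be touched. Its knob stands, like that of each channel, 17.5 mm before its origin (-x) and 64 mm above it at the panel.
- channel_blue: The blue channel, the same build; not to be touched.
- knob_green_grip (a point): On the axis of the green knob, in the middle of its grip bar, 15 mm off the panel. z: out of the panel along the knob axis; x: along the bar to its end with the white pointer line (turns with the knob). Skirt 27 mm in diameter, 5 mm high; bar 27 mm long, 10 mm thick, from 5 to 25 mm off the panel. The neighbours' knobs begin 38 mm from this axis.
- knob_green (a joint): Angle of the green knob (rad): 0 with its pointer at the thick white mark, negative anticlockwise as one faces the panel, positive clockwise; stops at -1.5 and 1.5; stays where it is left (0.03 N m of friction).
- red_bottle: Bottle with a red cap, 48 mm in diameter, 100 mm high; origin: centre of its underside. Leave standing.
- yellow_bottle: Bottle with a yellow cap, the same size. Leave standing.
- electrode_arm_1: Jointed electrode arm, furniture, left of the middle, fixed as it stands: cream base plate 20 mm high about its origin, a tower that leans towards the robot up to 280 mm at about x = 0.49, y = 0.25 (world), and a boom at 250 to 290 mm from there to x = 0.71, y = 0.36. Travel above 0.3 m or keep clear.
- electrode_arm_2: The same on the right: tower at about x = 0.43, y = -0.21 (world), up to 230 mm, its boom rising from there to 340 mm at x = 0.63, y = -0.30.
- electrode_arm_3: The same in the middle: tower at about x = 0.43, y = 0.07 (world), up to 240 mm, its boom at 210 to 240 mm from there to x = 0.56, y = -0.14.

How it is judged (in metres and radians):
On the way, in this order (a step that is already met when the one before it is completed fails the run):
1. with the hanger's eye on the hook and the fingers still on the hanger, the hook is drawn down more than 18 mm (about 2 N or more beyond the hanger's weight) (value of joint pull_hook above 0.018 m and distance between hanger_eye and hook_seat below 0.008 m and contact force between hanger and stand above 3 N and contact force between the fingers and hanger above 0.5 N), for 0.2 s.
2. the hanger hangs free and still on the hook, let go (value of joint pull_hook between 0.005 and 0.014 m and distance between hanger_eye and hook_seat below 0.008 m and contact force between each of the arm, the fingers and hanger below 0.05 N and linear speed of hanger below 0.05 m/s), for 0.3 s.
3. the green knob's pointer stands at the thick mark, within 0.15 rad (value of joint knob_green between -0.15 and 0.15 rad), for 0.2 s.
At the end, for the whole second after the job is handed in: The hanger hangs by its eye in the hook (eye within 8 mm of the seat, upright within 0.15 rad, slower than 0.05 m/s, the hook drawn down 5 to 14 mm by its weight alone) and the green knob's pointer stands within 0.15 rad of the thick mark, at rest (all of step 3 and value of joint pull_hook between 0.005 and 0.014 m and distance between hanger_eye and hook_seat below 0.008 m and angle between hanger's own z axis and vertical below 0.15 rad and linear speed of hanger below 0.05 m/s and velocity of joint knob_green between -0.05 and 0.05 rad/s); the robot touches nothing.
It fails at once if the hook is drawn down more than 42 mm (transducer overloaded) (value of joint pull_hook above 0.042 m).
It fails at once if the red or blue channel is touched by the robot (contact force between any of the fingers, the arm and channel_red above 0.5 N or contact force between any of the fingers, the arm and channel_blue above 0.5 N).
It fails at once if the red-capped or the yellow-capped bottle is shifted more than 20 mm (distance of any of red_bottle, yellow_bottle from where it was at the start of the episode above 0.02 m).
It also fails if it takes over 58 s, if anything falls off the work surface, if the arm or the gripper's body presses on something with over 40 N, if the wrist force passes 120 N, or if a joint passes its speed limit or range.

### The arm

A 6-joint arm with a two-finger parallel gripper is mounted at the origin on a cart in front of the work surface, level with it; the furniture and walls round the work are solid. World frame = base frame: x ahead of the robot, y to its left, z up, the work surface at z = 0. Lengths are in mm, angles in rad, forces in N, time in s.
With the tool pointing down it reaches from about 300 to 750 mm from the base axis. Payload 8.5 kg.
Tool frame: the origin (TCP) lies between the finger pads; the fingertips stand ahead of it and the grasp point (between the pads) lies 2 mm behind it (arm.tip_extent is the z of the fingertips in the tool frame, in mm); z points along the fingers, y is the line along which they close (so a half turn about z gives the same grasp; the last joint's range is limited). The gripper opens to 85 mm and grips with 20 to 120 N. Pads are 22 mm wide; open, the fingers measure 114 mm over their backs; the gripper's body (76 mm by 85 mm) begins 54 mm behind the grasp point. The pads swing forward as they close: fully open they stand 13 mm farther back than shut.
Start: joints at [0.97, 0.381, 1.297, -0, 1.464, -0.215], TCP at [206.955, 509.559, 248.322] pointing down, gripper open.
Joint ranges: [-3.11, 3.11], [-0.89, 2.33], [0.22, 2.48], [-1.42, 4.56], [0.17, 2.85], [-2.88, 2.88]. Speed limits (rad/s): [2.39, 2.39, 3.14, 3.14, 3.14, 3.14].

### API

Orientations are given as a unit quaternion [x, y, z, w].
In Python, from plant import arm gives the robot as it stands.
- The arm moves only by the tool step_arm, never from a script. Its arguments are lists of equal length, an entry for each row: "translation": the shift along the tool's x, y, z in mm, a list of three; "yaw": the turn about the tool's z in rad; "claw": the closure, from 0 (fully open) to 1 (shut). A call has 1 to 20 rows; each row shifts and turns the commanded pose from where the row before left it, along the tool's axes as they then stand; what a row does not reach is not made up. A row lasts 1/8 s, in which the tool goes at most 62.5 mm and 10.7 degrees, less where a joint would pass 70% of its speed; a pose out of reach is approached as far as the arm can. A call is refused whole if a number of a shift passes 62.5 or a number of a turn 0.188, either way. A call with a gripper value outside its range is refused whole. The fingers move at their own pace and stop on an object; "newtons" is the grip in N (left out, the last holds). Time passes only in rows, so rows that do not move let the fingers close. It gives the time, the measured TCP pose, the force, the opening and the grip force at its end, in the units of the state.
- arm.read_state(): the state, without advancing time (a new reading comes with each control period).
- arm.get_image(name): name is "scene" or "top"; returns the picture (400x640x3 uint8, blue, green, red); there is no depth.
- arm.camera_model(name): a dict with "fovy" (degrees; the focal length in pixels is half the picture's height over the tangent of half this angle, whatever the lens; pixels are square), "cx", "cy" (the principal point, pixels), "eye" and "orientation" of the camera in the world. Camera axes: x right, y down, z forward; pixel columns grow to the right and rows downward; lengths in mm; the calibration is good to about 2 mm. A picture is of the moment at which its call begins. camera_model takes no time and is no camera call.
- arm.close_job(): hands the job in; it is judged then, once.
The state is a dict: "time": time; "joint_positions": joint angles; "dq": joint speeds; "joint_torque": joint torques, N m; "tool_pos": TCP position; "tool_rot": TCP orientation; "ft_force": force on the tool from outside, world axes, zero at the start; "moment": the same for the moment, N m; "opening": opening from 0.0 (shut) to 1.0 (fully open); "grip_force": force on a finger pad.
Only numpy, scipy, OpenCV 4.12 (cv2) and the standard library are available. Lean on these libraries where they do the work, as an engineer would, in place of code of your own. Each camera call takes 0.05 s, during which the arm holds its last target. There are 200 camera calls.

## Working session

There is one attempt and no reset: what is moved stays moved. The work goes in short steps, Python scripts to look and compute and a tool call to move; the robot and the scene stay as the last step left them, time stands still between calls to the robot, and variables do not carry over. Pictures are saved under pics/ and viewed, at most 10 in all, crops included, and the job is handed in when it is done.

Besides the shell and the picture viewer there is one more tool, called after "Request:" by a JSON object that holds its "method" and its "body", one argument or row to a line. step_arm: Moves the arm, as the interface text tells. Its arguments: {"type":"object","properties":{"translation":{"type":"array"},"yaw":{"type":"array"},"claw":{"type":"array"},"newtons":{"type":"number"}},"required":["translation","yaw","claw"]}

```bash
mkdir -p pics
python3 - <<'E'
from plant import arm
import cv2
for n in ("scene","top"):
    cv2.imwrite(f"pics/{n}0.png",arm.get_image(n)); print(n,arm.camera_model(n))
print(arm.read_state(), arm.tip_extent)
E
```

```text
scene {'fovy': 45.87820545734334, 'cx': 316.87868428550024, 'cy': 202.26273399900612, 'eye': array([-209.84362799, -415.27003269,  991.36779577]), 'orientation': array([ 0.80342861, -0.43863609,  0.19471738, -0.35240033])}
top {'fovy': 44.51277343048238, 'cx': 321.138540141316, 'cy': 200.6446683185245, 'eye': array([ 430.84804338,   64.65157203, 1366.88318083]), 'orientation': array([-0.70593035,  0.70710007, -0.03116871,  0.0264641 ])}
{'time': 0.1, 'joint_positions': array([ 9.69686502e-01,  3.81101782e-01,  1.29811902e+00,  2.25349382e-05,
        1.46357782e+00, -2.15295576e-01]), 'dq': array([-0.00017337, -0.00176768, -0.00157505,  0.0011693 , -0.00040704,
       -0.00106448]), 'joint_torque': array([ 4.57763977e-03, -4.49216044e+01, -2.31655741e+01, -1.96717046e-04,
        3.57744866e-03,  2.66353220e-05]), 'tool_pos': array([206.83941187, 509.38638834, 247.81015558]), 'tool_rot': array([ 1.91714057e-01,  9.81450639e-01, -5.48997624e-04, -2.49644144e-04]), 'ft_force': array([-0.61442414, -0.20541723, -0.40848137]), 'moment': array([ 0.01407389, -0.0527723 ,  0.00783863]), 'grip_force': 0.0, 'opening': 0.9999299522252928} 17.0
```

View pics/scene0.png

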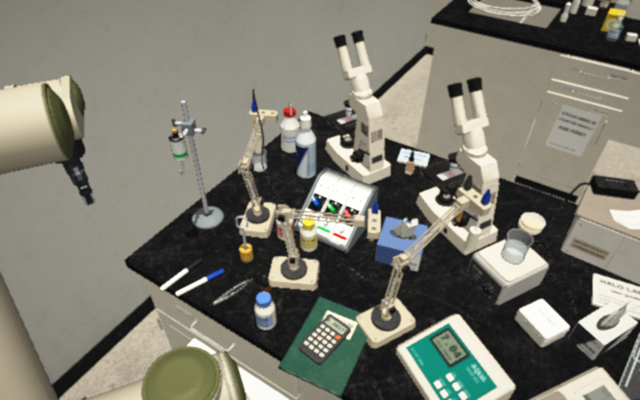

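View pics/top0.png

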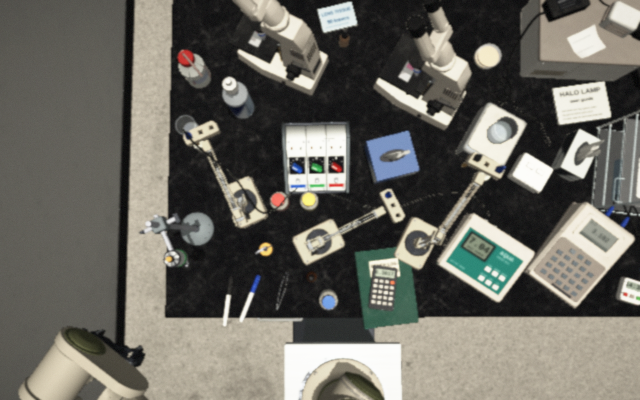

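The scene view shows the hanger at about (246,250), the stand base at (207,217) with the transducer at (178,145), and the amplifier at (340,210). In the top view the hanger is at (265,249), the transducer at (176,258), the stand base at (197,228) and the green knob at (317,168), with green as the middle channel. Next I need enlarged crops.

Run:
```python
import cv2,numpy as np
s=cv2.imread("pics/scene0.png");t=cv2.imread("pics/top0.png")
def c(im,x,y,w,h,k): return cv2.resize(im[y:y+h,x:x+w],None,fx=k,fy=k,interpolation=cv2.INTER_CUBIC)
a=np.hstack([c(s,160,95,65,55,6),c(s,220,210,65,55,6)])
b=np.hstack([c(t,135,205,65,75//2*2-19,6)[:330],c(t,240,228,65,55,6)])
cv2.imwrite("pics/c1.png",np.vstack([a,b])[:600,:800])
a=np.hstack([c(s,305,165,66,50,6),c(t,284,150,66,50,6)])
cv2.imwrite("pics/c2.png",a)
```

```text
(no output)
```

View pics/c1.png

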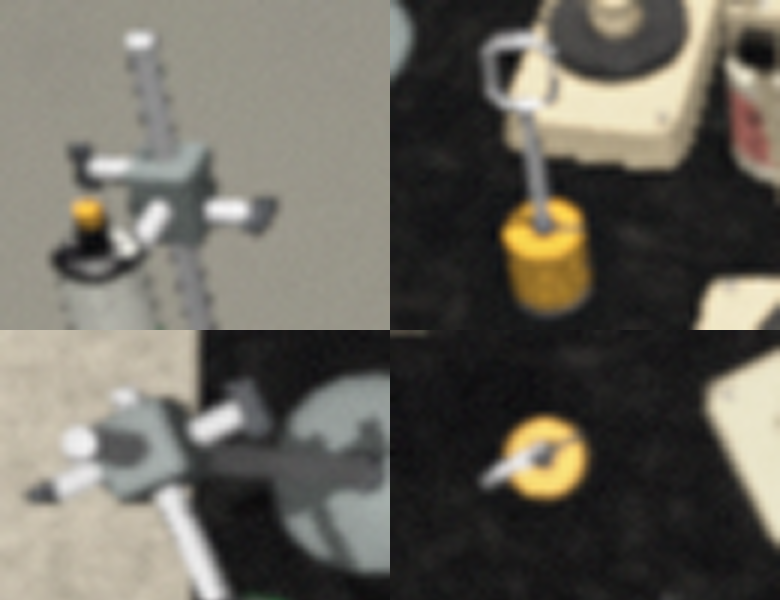

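View pics/c2.png

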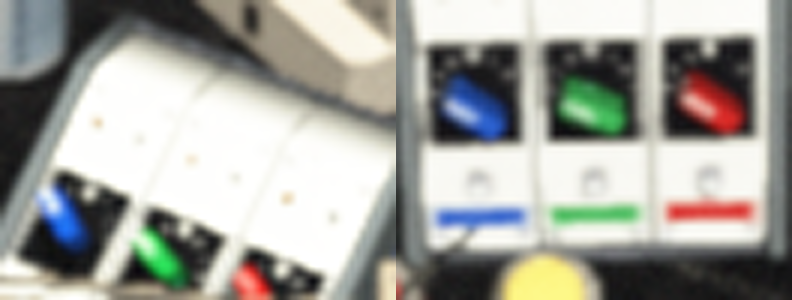

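The first crop shows the hanger: stack-top centre at scene (245.3,248) and top (265.8,249.7), with its eye frame resolved. The rod top is at scene (183.3,101.7) and top (148,223). The second crop shows all three pointers up-left, with the white tips left of 12 o'clock. The green pointer is at roughly −1 rad.

```bash
cat > h.py <<'E'
import numpy as np,cv2
from scipy.spatial.transform import Rotation as R
from plant import arm
M={n:arm.camera_model(n) for n in("scene","top")}
def F(m): return 200/np.tan(np.radians(m["fovy"]/2))
def ray(n,p):
    m=M[n];d=R.from_quat(m["orientation"]).apply([(p[0]-m["cx"])/F(m),(p[1]-m["cy"])/F(m),1]);return m["eye"],d
def onz(n,p,z):
    e,d=ray(n,p);return e+d*(z-e[2])/d[2]
def proj(n,P):
    m=M[n];q=R.from_quat(m["orientation"]).inv().apply(np.asarray(P,float)-m["eye"]);return np.array([m["cx"]+F(m)*q[...,0]/q[...,2],m["cy"]+F(m)*q[...,1]/q[...,2]]).T
def tri(ps,pt):
    (a,d),(b,e)=ray("scene",ps),ray("top",pt);s=np.linalg.lstsq(np.c_[d,-e],b-a,rcond=None)[0];P,Q=a+s[0]*d,b+s[1]*e;return (P+Q)/2,np.linalg.norm(P-Q)
E
cat > /tmp/m.py <<'E'
from h import *
np.set_printoptions(precision=1,suppress=True)
s=cv2.imread("pics/scene0.png");t=cv2.imread("pics/top0.png")
print("stack",onz("top",(265.8,249.7),41),onz("scene",(245.3,248),41))
print("rodtop",onz("top",(148,223),400),onz("scene",(183.3,101.7),400))
S=lambda x,y:(220+(x-390)/6,210+y/6)
for p in [(487,47),(552,40),(492,100),(552,96)]: print("eye",onz("scene",S(*p),156 if p[1]<70 else 122))
for p in [(486,487),(580,437)]: print("eyetop",onz("top",(240+(p[0]-390)/6,228+(p[1]-330)/6),150))
for n,im in(("scene",s),("top",t)):
    h=cv2.cvtColor(im,cv2.COLOR_BGR2HSV)
    for nm,lo,hi in(("green",(50,90,50),(75,255,255)),("base",(80,20,100),(105,70,200)),("brass",(12,120,80),(28,255,255))):
        c,_=cv2.findContours(cv2.inRange(h,lo,hi),cv2.RETR_EXTERNAL,cv2.CHAIN_APPROX_NONE)
        for k in sorted(c,key=len)[::-1][:4]:
            if len(k)>6: print(n,nm,cv2.boundingRect(k),np.round(cv2.fitEllipse(k)[0],1),np.round(cv2.fitEllipse(k)[1],1))
c=lambda im,x,y:cv2.resize(im[y:y+55,x:x+38],None,fx=10,fy=10,interpolation=cv2.INTER_CUBIC)
cv2.imwrite("pics/c3.png",np.hstack([c(s,160,120),c(t,158,215)]))
E
PYTHONPATH=. python3 /tmp/m.py
```

```text
Traceback (most recent call last):
  File "h.py", line 1, in <module>
    import numpy as np,cv2
ModuleNotFoundError: No module named 'cv2'
```

```bash
cp /tmp/m.py m.py; python3 m.py
```

```text
stack [406.6 205.3  41. ] [407.1 204.3  41. ]
rodtop [466.1 399.8 400. ] [461.5 393.9 400. ]
eye [399.6 213.2 156. ]
eye [417.7 192.9 156. ]
eye [400.4 216.  122. ]
eye [416.3 195.9 122. ]
eyetop [397.6 217.9 150. ]
eyetop [418.1 179.3 150. ]
scene green (308, 351, 51, 44) [335.4 371.7] [33.7 47.1]
scene green (289, 346, 14, 15) [296.  352.8] [ 7.6 16.3]
scene green (353, 329, 11, 15) [358.8 335.7] [ 7.7 13.1]
scene green (341, 339, 11, 10) [345.5 342.8] [ 5.7 10.6]
scene base (306, 145, 10, 31) [311.  161.7] [ 8.8 36.2]
scene base (408, 152, 4, 7) [409.5 155. ] [1.5 6.1]
scene base (616, 33, 3, 6) [617.1  35.5] [1.3 5. ]
scene base (610, 37, 5, 2) [614.5  37. ] [0.1 0.1]
scene brass (601, 7, 25, 25) [612.5  19.1] [16.  27.5]
scene brass (238, 243, 15, 19) [245.8 252.1] [14.  18.1]
scene brass (302, 238, 16, 10) [309.7 242.8] [ 7.6 14.6]
scene brass (302, 219, 12, 10) [307.8 223.6] [ 9.3 11.5]
top green (398, 284, 15, 12) [404.7 287.8] [11. 12.]
top green (401, 266, 12, 15) [405.8 272.9] [10.7 13. ]
top green (381, 311, 19, 13) [389.8 316.4] [ 9.6 14.8]
top green (311, 162, 12, 11) [316.7 167.3] [ 8.  12.3]
top base (612, 160, 10, 41) [616.6 183.6] [ 5.2 48.4]
top base (338, 18, 6, 3) [340.1  19. ] [1.3 5.9]
top base (328, 20, 4, 3) [329.4  21. ] [2.1 3.3]
top brass (302, 194, 13, 12) [308.1 199.5] [11.  11.4]
top brass (260, 247, 13, 10) [267.2 251.7] [ 6.7 13.2]
top brass (259, 242, 12, 7) [264.2 244.6] [ 4.7 11.2]
top brass (167, 257, 6, 5) [169.3 258.8] [4.1 5.2]
```

View pics/c3.png

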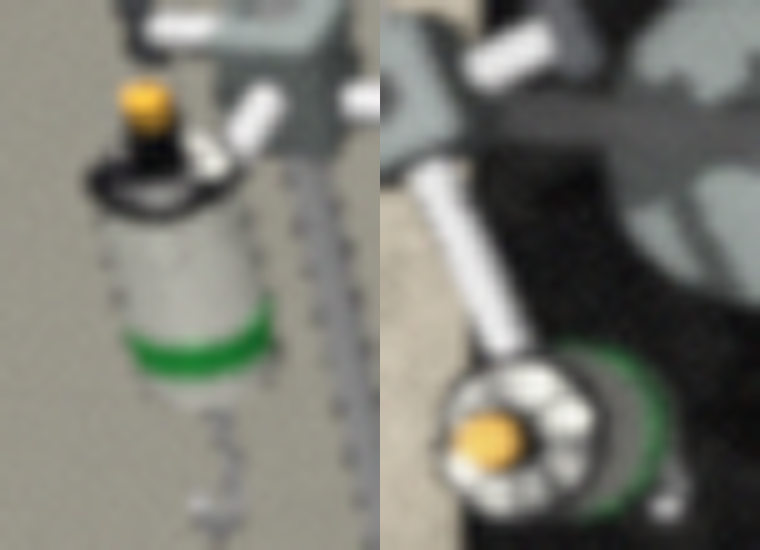

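The crop shows the transducer: its housing-top rim is centred at top (171.8,258.8) and scene (176.5,138.3). The green band is centred at top (178.8,258.2), and the hook is at scene (181.5,170.5) and top (186.8,265).

```bash
cat > m2.py <<'E'
from h import *
np.set_printoptions(precision=1,suppress=True)
t=cv2.imread("pics/top0.png");s=cv2.imread("pics/scene0.png")
for im,(x,y,w,h),n in((t,(178,206,42,44),"top"),(s,(186,198,42,34),"scene")):
    g=im[y:y+h,x:x+w].astype(int); m=((g.mean(2)>75)).astype(np.uint8)
    c=max(cv2.findContours(m,cv2.RETR_EXTERNAL,cv2.CHAIN_APPROX_NONE)[0],key=len); hull=cv2.convexHull(c)
    e=cv2.fitEllipse(hull); print(n,cv2.boundingRect(c),e,onz(n,(e[0][0]+x,e[0][1]+y),21),onz(n,(e[0][0]+x,e[0][1]+y),10))
print("housing350",onz("top",(171.8,258.8),350),onz("scene",(176.5,138.3),350))
print("band",onz("top",(178.8,258.2),302))
print("tip",onz("top",(186.8,265),267),"hook scene",onz("scene",(181.5,170.5),267),onz("scene",(181.5,170.5),252))
# green bands by projection-free: amplifier knob
h=cv2.cvtColor(t,cv2.COLOR_BGR2HSV)
for nm,lo,hi in(("g",(40,80,40),(85,255,255)),("b",(100,100,40),(130,255,255)),("r",(0,120,40),(8,255,255))):
  for n,im,(x0,y0,x1,y1) in(("top",t,(284,150,350,178)),("scene",s,(305,190,360,220))):
    hh=cv2.cvtColor(im,cv2.COLOR_BGR2HSV)[y0:y1,x0:x1];mm=cv2.inRange(hh,lo,hi)
    for c in cv2.findContours(mm,cv2.RETR_EXTERNAL,cv2.CHAIN_APPROX_NONE)[0]:
        if len(c)>8:
            (cx,cy),(a,b),an=cv2.minAreaRect(c);p=(cx+x0,cy+y0);print(nm,n,np.round(p,1),np.round((a,b,an),1),onz(n,p,98))
for nm,p in(("ampTL",(284,124)),("ampTR",(349.5,123)),("ampBL",(285,191)),("ampBR",(348,192))): print(nm,onz("top",p,139 if "T" in nm else 40))
for dx in range(3):
    x0=284+6*0
print("green label L,R", onz("top",(284+552/6-66,150+214/6),60),onz("top",(284+638/6-66,150+214/6),60))
print("labels", onz("top",(284+436/6-66,150+217/6),60),onz("top",(284+752/6-66,150+211/6),60))
print("bottles",onz("top",(278.5,200),100),onz("top",(309,199.5),100))
E
python3 m2.py
```

```text
top (0, 6, 36, 34) ((18.174999237060547, 22.35268783569336), (32.84406661987305, 34.579917907714844), 90.71245574951172) [465.  398.9  21. ] [465.2 401.6  10. ]
scene (0, 0, 38, 31) ((17.17466163635254, 14.127633094787598), (29.77359390258789, 41.142913818359375), 119.42102813720703) [463.7 412.5  21. ] [471.4 421.9  10. ]
housing350 [394.  366.2 350. ] [388.7 357.3 350. ]
band [393.5 365.4 302. ]
tip [377.1 357.1 267. ] hook scene [374.  348.4 267. ] [386.1 364.2 252. ]
g top [316.6 167.2] [12.6  8.2 18.4] [622.4  67.8  98. ]
g scene [331.8 207.8] [10.6  5.7 45. ] [615.9  60.9  98. ]
b top [296.5 167. ] [10. 11. 90.] [623.  120.5  98. ]
b scene [315.3 201.6] [11.2  6.3 63.4] [612.4 112.7  98. ]
r top [336.6 167.3] [11.2  7.2 26.6] [622.1  15.4  98. ]
r scene [346.5 212. ] [ 6.4  4.9 45. ] [623.2  18.1  98. ]
ampTL [727.6 150.8 139. ]
ampTR [730.1 -16.5 139. ]
ampBL [565.8 154.2  40. ]
ampBR [562.8 -17.6  40. ]
green label L,R [578.1  85.7  60. ] [578.   47.2  60. ]
labels [576.8 137.7  60. ] [579.3  -4.   60. ]
bottles [536.2 167.  100. ] [537.4  87.7 100. ]
```

Measured so far: the hook seat is at about (385,361.5) with the stand's x axis at 25°. The hanger is at (407,205) with its hole axis at about 40°. The moves only allow shifts and yaw, so first I go up to a clear place and see how the arm behaves at the edge of its reach, because I need a lean.

Request:
{"method": "step_arm", "body": {
  "translation": [
    [0,0,-60],
    [0,0,-60],
    [0,0,-60],
    [0,0,-60],
    [0,0,-60],
    [-25,-47,-19],
    [-25,-47,-19],
    [-25,-47,-19],
    [-25,-47,-19],
    [-25,-47,-19],
    [-25,-47,-19],
    [-25,-47,-19],
    [-25,-47,-19]
  ],
  "yaw": [-0.164,-0.164,-0.164,-0.164,-0.164,0,0,0,0,0,0,0,0],
  "claw": [0,0,0,0,0,0,0,0,0,0,0,0,0]
}}

```text
time: 1.72
tool_pos: [488.2, 210.8, 602.7]
tool_rot: [-0.215, 0.976, 0.009, 0.022]
ft_force: [0.3, 0.6, -0.7]
opening: 1.0
grip_force: 0.0
```

Request:
{"method": "step_arm", "body": {
  "translation": [
    [0,0,0],
    [0,0,0]
  ],
  "yaw": [0,0],
  "claw": [0,0]
}}

```text
time: 1.98
tool_pos: [486.8, 212.5, 603.3]
tool_rot: [-0.215, 0.976, 0.009, 0.022]
ft_force: [-0.7, 0.1, 0.6]
opening: 0.999
grip_force: 0.0
```

```bash
cat > st.py <<'E'
from h import *
np.set_printoptions(precision=3,suppress=True)
s=arm.read_state();print(s["time"],s["joint_positions"],s["tool_pos"],s["tool_rot"]);print(R.from_quat(s["tool_rot"]).as_matrix())
E
python3 st.py
```

```text
1.975 [ 0.179  0.413  0.222  0.031  2.462 -1.801] [486.837 212.538 603.293] [-0.215  0.976  0.009  0.022]
[[-0.906 -0.421  0.04 ]
 [-0.42   0.907  0.027]
 [-0.048  0.008 -0.999]]
```

At the edge of reach the solver lets the tool lean: 2.8° outward already, with j3 at its limit. I'll test whether pushing on builds up the lean.

Request:
{"method": "step_arm", "body": {
  "translation": [
    [-30,0,-50],
    [-30,0,-50],
    [-30,0,-50],
    [-30,0,-50],
    [-30,0,-50],
    [-30,0,-50]
  ],
  "yaw": [0,0,0,0,0,0],
  "claw": [0,0,0,0,0,0]
}}

```text
time: 2.72
tool_pos: [458.2, 201.5, 650.1]
tool_rot: [-0.214, 0.972, 0.023, 0.092]
ft_force: [0.4, -0.4, -0.2]
opening: 1.001
grip_force: 0.0
```

```bash
python3 st.py
```

```text
2.725 [ 0.148  0.322  0.222  0.088  2.415 -1.785] [458.248 201.465 650.07 ] [-0.214  0.972  0.023  0.092]
[[-0.892 -0.42   0.168]
 [-0.412  0.907  0.084]
 [-0.188  0.006 -0.982]]
```

Request:
{"method": "step_arm", "body": {
  "translation": [
    [-60,0,-10],
    [-60,0,-10],
    [-60,0,-10],
    [-60,0,-10],
    [-60,0,-10],
    [-60,0,-10]
  ],
  "yaw": [0,0,0,0,0,0],
  "claw": [0,0,0,0,0,0]
}}

```text
time: 3.48
tool_pos: [603.2, 271.1, 567.9]
tool_rot: [-0.212, 0.963, 0.039, 0.165]
ft_force: [-0.3, 0.1, -0.5]
opening: 0.997
grip_force: 0.0
```

```bash
python3 st.py
```

```text
3.475 [ 0.215  0.503  0.223  0.088  2.082 -1.732] [603.236 271.097 567.851] [-0.212  0.963  0.039  0.165]
[[-0.856 -0.42   0.301]
 [-0.394  0.907  0.145]
 [-0.334  0.005 -0.943]]
```

Request:
{"method": "step_arm", "body": {
  "translation": [
    [-45,0,-42],
    [-45,0,-42],
    [-45,0,-42],
    [-45,0,-42],
    [-45,0,-42],
    [-45,0,-42],
    [-45,0,-42],
    [-45,0,-42]
  ],
  "yaw": [0,0,0,0,0,0,0,0],
  "claw": [0,0,0,0,0,0,0,0]
}}

```text
time: 4.47
tool_pos: [539.4, 243.4, 685.3]
tool_rot: [-0.205, 0.934, 0.064, 0.284]
ft_force: [-0.4, -0.4, 0.5]
opening: 1.0
grip_force: 0.0
```

```bash
python3 st.py
```

```text
4.475 [ 0.16   0.325  0.222  0.17   2.015 -1.724] [539.357 243.397 685.317] [-0.205  0.934  0.064  0.284]
[[-0.754 -0.42   0.505]
 [-0.347  0.908  0.237]
 [-0.558  0.003 -0.83 ]]
```

Pushing on does build it up: the tool leans 34° in azimuth 25°, which is what the hook needs. A few more degrees will clear the stem.

Request:
{"method": "step_arm", "body": {
  "translation": [
    [-50,0,-30],
    [-50,0,-30],
    [-50,0,-30],
    [0,0,0]
  ],
  "yaw": [0,0,0,0],
  "claw": [0,0,0,0]
}}

```text
time: 4.97
tool_pos: [533.0, 241.1, 713.2]
tool_rot: [-0.202, 0.92, 0.073, 0.328]
ft_force: [0.7, -0.6, 0.0]
opening: 1.003
grip_force: 0.0
```

```bash
cat > go.py <<'E'
import sys
from h import *
np.set_printoptions(precision=3,suppress=True)
s=arm.read_state();Q=R.from_quat(s["tool_rot"]);z=Q.as_matrix()[:,2]
print("tilt",np.degrees(np.arccos(-z[2])),"az",np.degrees(np.arctan2(z[1],z[0])),"pos",s["tool_pos"],"q",s["joint_positions"],"F",s["ft_force"])
print(Q.as_matrix())
# args: target grasp-ref in world x,y,z + tool offset
def d(P,off=(0,0,0)): return Q.inv().apply(np.array(P,float)-s["tool_pos"])+np.array(off,float)
E
python3 - <<'E'
from go import *
G=(407,205,26)   # TCP is 2 ahead of grasp pt, offset +6 in tool x
print(d(G,(6,0,2)), d(G,(6,0,-150)))
E
```

```text
tilt 39.25674081539809 az 25.002864226579387 pos [533.011 241.052 713.221] q [ 0.146  0.292  0.222  0.197  1.957 -1.719] F [ 0.728 -0.552  0.04 ]
[[-0.704 -0.42   0.573]
 [-0.323  0.908  0.267]
 [-0.633  0.003 -0.774]]
[541.186  18.179 452.219] [541.186  18.179 300.219]
```

Request:
{"method": "step_arm", "body": {
  "translation": [
    [45,1.5,25],
    [45,1.5,25],
    [45,1.5,25],
    [45,1.5,25],
    [45,1.5,25],
    [45,1.5,25],
    [45,1.5,25],
    [45,1.5,25],
    [45,1.5,25],
    [45,1.5,25],
    [45,1.5,25],
    [46,1.5,25],
    [0,0,0],
    [0,0,0]
  ],
  "yaw": [0,0,0,0,0,0,0,0,0,0,0,0,0,0],
  "claw": [0,0,0,0,0,0,0,0,0,0,0,0,0,0]
}}

```text
time: 6.72
tool_pos: [323.3, 171.5, 165.1]
tool_rot: [-0.203, 0.922, 0.069, 0.322]
ft_force: [-0.2, -0.0, 0.6]
opening: 0.998
grip_force: 0.0
```

Run:
```python
from go import *
G=(407,205,26)
print(d(G,(6,0,2)), d(G,(6,0,-150)))
im=np.hstack([cv2.resize(arm.get_image("scene")[150:300,160:310],None,fx=2.6,fy=2.6),cv2.resize(arm.get_image("top")[180:330,190:340],None,fx=2.6,fy=2.6)])
cv2.imwrite("pics/a1.png",im)
```

```text
tilt 38.45641538411827 az 24.53837603079349 pos [323.255 171.508 165.087] q [-0.044 -0.01   2.327  0.958  0.353 -2.884] F [-0.16  -0.002  0.567]
[[-0.71  -0.42   0.566]
 [-0.331  0.908  0.258]
 [-0.622 -0.004 -0.783]]
[ 21.978  -4.217 166.945] [21.978 -4.217 14.945]
```

View pics/a1.png

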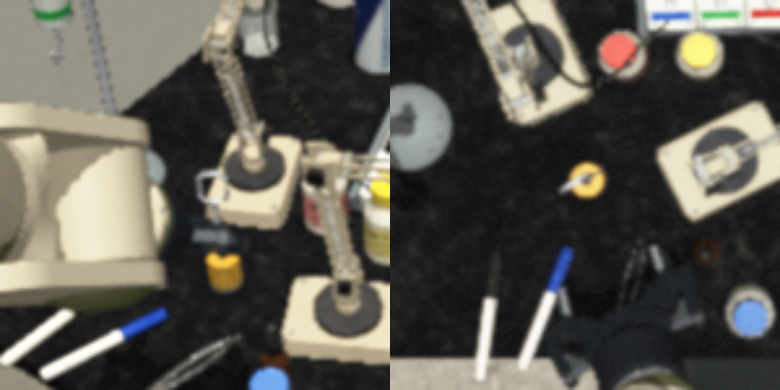

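The wrist roll j6 sits at its limit. A half turn gives the same grasp, so I'll make it here.

Request:
{"method": "step_arm", "body": {
  "translation": [
    [0,0,0],
    [0,0,0],
    [0,0,0],
    [0,0,0],
    [0,0,0],
    [0,0,0],
    [0,0,0],
    [0,0,0],
    [0,0,0],
    [0,0,0],
    [0,0,0],
    [0,0,0],
    [0,0,0],
    [0,0,0],
    [0,0,0],
    [0,0,0],
    [0,0,0],
    [0,0,0]
  ],
  "yaw": [0.185,0.185,0.185,0.185,0.185,0.185,0.185,0.185,0.185,0.185,0.185,0.185,0.185,0.185,0.185,0.185,0.18,0],
  "claw": [0,0,0,0,0,0,0,0,0,0,0,0,0,0,0,0,0,0]
}}

```text
time: 9.07
tool_pos: [322.6, 171.5, 164.8]
tool_rot: [0.922, 0.203, 0.322, -0.069]
ft_force: [0.8, -0.5, 0.4]
opening: 1.001
grip_force: 0.0
```

Run:
```python
from go import *
G=(407,205,26)
print(d(G,(-6,0,2)), d(G,(-6,0,-60)))
```

```text
tilt 38.456424766108704 az 24.50587224567083 pos [322.602 171.461 164.791] q [-0.044 -0.011  2.329  0.961  0.352  0.254] F [ 0.832 -0.461  0.35 ]
[[ 0.71   0.419  0.566]
 [ 0.33  -0.908  0.258]
 [ 0.622  0.004 -0.783]]
[-21.314   4.396 167.097] [-21.314   4.396 105.097]
```

Request:
{"method": "step_arm", "body": {
  "translation": [
    [-6,1.5,35],
    [-6,1.5,35],
    [-6,1.5,35],
    [0,0,20],
    [0,0,20],
    [0,0,18],
    [0,0,0],
    [0,0,0]
  ],
  "yaw": [0,0,0,0,0,0,0,0],
  "claw": [0,0,0,0,0,0,0,0]
}}

```text
time: 10.07
tool_pos: [382.5, 205.6, 74.8]
tool_rot: [0.918, 0.207, 0.328, -0.085]
ft_force: [-0.2, -0.7, 0.5]
opening: 1.004
grip_force: 0.0
```

Run:
```python
from go import *
G=(407,205,31)
print(d(G,(-6,0,2)))
im=np.hstack([cv2.resize(arm.get_image("scene")[190:290,190:290],None,fx=4,fy=4),cv2.resize(arm.get_image("top")[205:305,215:315],None,fx=4,fy=4)])
cv2.imwrite("pics/a2.png",im)
```

```text
tilt 39.61182949532872 az 27.225376328438674 pos [382.532 205.578  74.783] q [ 0.071  0.408  2.332  2.332  0.353 -1.078] F [-0.244 -0.67   0.477]
[[ 0.7    0.435  0.567]
 [ 0.323 -0.9    0.292]
 [ 0.637 -0.021 -0.77 ]]
[-16.971  12.07   49.433]
```

View pics/a2.png

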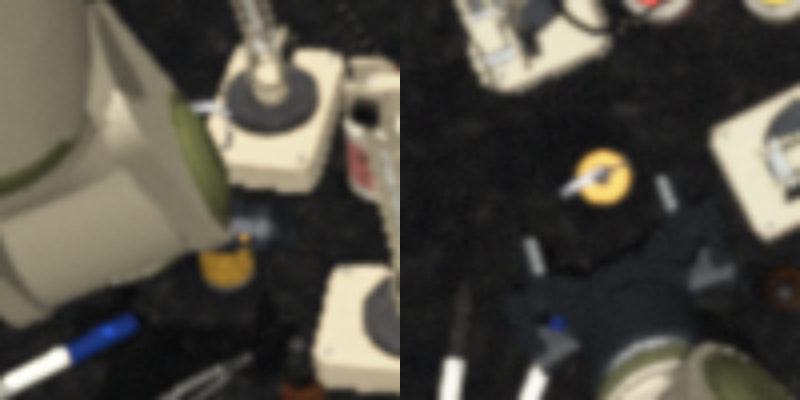

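The hanger is upright between the fingers, at (605,178) in the top crop, and the tool is about 12 mm off laterally. I'll correct that and go on.

Request:
{"method": "step_arm", "body": {
  "translation": [
    [-6,4,0],
    [-6,4,0],
    [-5,4,0],
    [0,0,16],
    [0,0,0]
  ],
  "yaw": [0,0,0,0,0],
  "claw": [0,0,0,0,0]
}}

```text
time: 10.8
tool_pos: [385.2, 193.9, 50.6]
tool_rot: [0.918, 0.205, 0.327, -0.085]
ft_force: [-1.0, -0.1, -0.5]
opening: 1.003
grip_force: 0.0
```

Run:
```python
from go import *
G=(407,205,31)
print(d(G,(-6,0,2)))
```

```text
tilt 39.546874313691234 az 27.233457550002527 pos [385.175 193.86   50.565] q [ 0.025  0.499  2.371  2.466  0.459 -1.269] F [-0.979 -0.12  -0.527]
[[ 0.701  0.433  0.566]
 [ 0.321 -0.901  0.291]
 [ 0.636 -0.022 -0.771]]
[ 0.436 -0.144 32.688]
```

Request:
{"method": "step_arm", "body": {
  "translation": [
    [0,0,11],
    [0,0,11],
    [0.4,0,11],
    [0,0,0],
    [0,0,0],
    [0,0,0],
    [0,0,0],
    [0,0,0],
    [0,0,0],
    [0,0,0]
  ],
  "yaw": [0,0,0,0,0,0,0,0,0,0],
  "claw": [0,0,0,0,0.5,0.7,0.8,0.8,0.8,0.8],
  "newtons": 40
}}

```text
time: 12.05
tool_pos: [403.8, 203.6, 26.0]
tool_rot: [0.918, 0.205, 0.328, -0.085]
ft_force: [-1.9, -1.5, 5.7]
opening: 0.388
grip_force: 39.1
```

Run:
```python
from go import *
G=(407,205,31)
print(d(G,(-6,0,2)),s["opening"],s["grip_force"])
```

```text
tilt 39.611932917855846 az 27.19518231259012 pos [403.795 203.639  26.034] q [ 0.059  0.591  2.332  2.573  0.498 -1.351] F [-1.856 -1.495  5.671]
[[ 0.701  0.433  0.567]
 [ 0.321 -0.901  0.291]
 [ 0.637 -0.022 -0.77 ]]
[-0.152  0.05   0.389] 0.38770534490920217 39.08983899280429
```

Request:
{"method": "step_arm", "body": {
  "translation": [
    [10,0,-12],
    [19,-0.7,-23],
    [19,-0.7,-23],
    [19,-0.7,-23],
    [10,0,-12],
    [0,0,0],
    [0,0,0]
  ],
  "yaw": [0,0,0,0,0,0,0],
  "claw": [0.8,0.8,0.8,0.8,0.8,0.8,0.8]
}}

```text
time: 12.92
tool_pos: [403.3, 206.2, 123.5]
tool_rot: [0.918, 0.207, 0.326, -0.093]
ft_force: [0.1, -0.5, -2.6]
opening: 0.387
grip_force: 40.6
```

Run:
```python
from go import *
print(d((341,341,144)),s["opening"],s["grip_force"])
```

```text
tilt 39.58985084657402 az 28.602144996123677 pos [403.336 206.237 123.51 ] q [ 0.056  0.265  2.212  1.49   0.277 -0.211] F [ 0.103 -0.54  -2.558]
[[ 0.702  0.441  0.56 ]
 [ 0.32  -0.897  0.305]
 [ 0.636 -0.035 -0.771]]
[  12.379 -149.071   -9.554] 0.38711926625961696 40.60324139893055
```

Request:
{"method": "step_arm", "body": {
  "translation": [
    [1,-15,-1],
    [1,-15,-1],
    [1,-15,-1],
    [1,-15,-1],
    [1,-15,-1],
    [1,-15,-1],
    [1,-15,-1],
    [1,-15,-1],
    [1,-15,-1],
    [2,-14,-1],
    [0,0,0],
    [0,0,0]
  ],
  "yaw": [0,0,0,0,0,0,0,0,0,0,0,0],
  "claw": [0.8,0.8,0.8,0.8,0.8,0.8,0.8,0.8,0.8,0.8,0.8,0.8]
}}

```text
time: 14.42
tool_pos: [346.0, 327.7, 159.7]
tool_rot: [0.919, 0.212, 0.315, -0.103]
ft_force: [-0.6, -0.6, -2.3]
opening: 0.385
grip_force: 40.6
```

Run:
```python
from go import *
print(d((341,341,144)),s["opening"],s["grip_force"])
cv2.imwrite("pics/s3.png",arm.get_image("scene"));cv2.imwrite("pics/t3.png",arm.get_image("top"))
# predicted eye (if rigid): tool-frame offset at grasp
Rg=np.array([[.701,.433,.567],[.321,-.901,.291],[.637,-.022,-.770]]);o=Rg.T@(np.array([407,205,156])-[403.8,203.6,26.0])
E_=s["tool_pos"]+Q.apply(o); ax=Q.apply(Rg.T@[0,0,1]); hx=Q.apply(Rg.T@[np.cos(.7),np.sin(.7),0])
print("eye",E_,"up",ax,"hole az",np.degrees(np.arctan2(hx[1],hx[0])),proj("scene",E_),proj("top",E_))
c=lambda im,p:cv2.resize(im[p[1]-32:p[1]+32,p[0]-32:p[0]+32],None,fx=6,fy=6,interpolation=cv2.INTER_CUBIC)
cs,ct=(proj(n,E_).astype(int) for n in("scene","top"));print(cs,ct)
cv2.imwrite("pics/a3.png",np.hstack([c(cv2.imread("pics/s3.png"),cs),c(cv2.imread("pics/t3.png"),ct)]))
```

```text
tilt 38.725050098161994 az 31.09755996280956 pos [345.972 327.7   159.68 ] q [0.493 0.211 2.076 0.173 0.182 1.45 ] F [-0.582 -0.625 -2.307]
[[ 0.711  0.455  0.536]
 [ 0.326 -0.889  0.323]
 [ 0.623 -0.055 -0.78 ]]
[ -8.975 -13.215  13.867] 0.3847708500305514 40.560137405991554
eye [353.094 326.351 289.472] up [ 0.03  -0.022  0.999] hole az 41.61990541342795 [180.119 170.888] [197.951 276.586]
[180 170] [197 276]
```

View pics/a3.png

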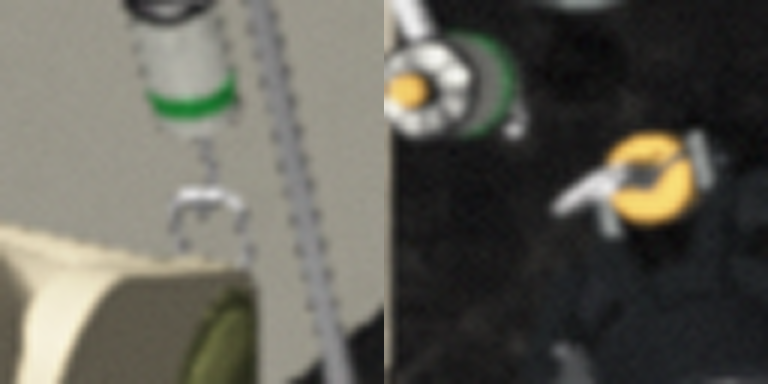

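The crop shows the eye upright, its top bar at scene crop (178–240,193). In the top crop the eye runs from (556,208) to about (628,175), just short of the hook tip at (516,125). The scene offset suggests a few mm difference from the rigid prediction, so I'll triangulate.

```bash
cat > e3.py <<'E'
from go import *
for ps,pt in(((182.7,170.8),(199.7,276.2)),((182.7,170.8),(199,276.5))): print("tri",tri(ps,pt))
print("onz",onz("scene",(182.7,170.8),291),onz("top",(199.7,276.2),291))
for P,a in(((353,326.4,289.5),41.6),((357,322,289.5),41.6),((353,326.4,284),41.6)):
    h=np.array([-np.sin(np.radians(a)),np.cos(np.radians(a)),0])*13; c=np.array(P)+[0,0,2]
    dn=np.array([0,0,36.])
    T=lambda n,p:(proj(n,p)-({"scene":(148,138),"top":(165,244)}[n]))*6+({"scene":(0,0),"top":(384,0)}[n])
    for n in("scene","top"): print(n,P,T(n,c+h),T(n,c-h),"low",T(n,c+h-dn),T(n,c-h-dn),"stack",T(n,c-[0,0,117]))
print("seat",T("scene",(385.4,361.5,252)),T("top",(376.3,357.2,268)))
E
python3 e3.py
```

```text
tilt 38.76983372011807 az 31.03974894872142 pos [346.265 327.557 159.996] q [0.492 0.211 2.075 0.171 0.182 1.452] F [-0.284 -1.105 -1.669]
[[ 0.711  0.455  0.537]
 [ 0.325 -0.889  0.323]
 [ 0.624 -0.055 -0.78 ]]
tri (array([354.894, 321.229, 290.869]), np.float64(2.5837354466436335))
tri (array([354.741, 322.218, 290.612]), np.float64(4.092566722496069))
onz [355.415 319.868 291.   ] [354.028 322.192 291.   ]
scene (353, 326.4, 289.5) [157.679 196.512] [225.154 190.267] low [175.617 266.596] [241.607 260.296] stack [244.783 410.642]
top (353, 326.4, 289.5) [552.889 220.288] [607.464 172.126] low [577.333 212.424] [630.094 165.845] stack [651.455 174.78 ]
scene (357, 322, 289.5) [173.153 194.971] [240.541 188.734] low [190.75  265.041] [256.656 258.75 ] stack [259.161 409.071]
top (357, 322, 289.5) [565.258 209.116] [619.797 160.987] low [589.291 201.62 ] [642.018 155.07 ] stack [662.565 164.732]
scene (353, 326.4, 284) [160.47  207.417] [227.714 201.162] low [178.291 277.04 ] [244.059 270.733] stack [247.117 420.15 ]
top (353, 326.4, 284) [556.73  219.052] [611.019 171.139] low [580.928 211.268] [633.422 164.921] stack [654.46  173.877]
seat [204.405 198.12 ] [513.795 128.393]
```

The eye is about (355,323), roughly 44 mm before the seat and 20 mm to the side. j5 is near its limit (0.18), which explains the drift. I'll fit a quick kinematic model from the logged poses to see how j5 behaves along the hooking path.

```bash
cat > kin.py <<'E'
import numpy as np
from scipy.optimize import least_squares
from scipy.spatial.transform import Rotation as R
J=[[.9697,.3811,1.2981],[.179,.413,.222],[.148,.322,.222],[.215,.503,.223],[.160,.325,.222],[.146,.292,.222],[-.044,-.010,2.327],[.071,.408,2.332],[.025,.499,2.371],[.059,.591,2.332],[.056,.265,2.212],[.493,.211,2.076]]
P=[[206.8,509.4,247.8],[486.8,212.5,603.3],[458.2,201.5,650.1],[603.2,271.1,567.9],[539.4,243.4,685.3],[533.0,241.1,713.2],[323.3,171.5,165.1],[382.5,205.6,74.8],[385.2,193.9,50.6],[403.8,203.6,26.0],[403.3,206.2,123.5],[346.0,327.7,159.7]]
Z=[[0,0,-1],[.04,.027,-.999],[.168,.084,-.982],[.301,.145,-.943],[.505,.237,-.83],[.573,.267,-.774],[.566,.258,-.783],[.567,.292,-.77],[.566,.291,-.771],[.567,.291,-.77],[.56,.305,-.771],[.536,.323,-.78]]
def W(q,k):
    L1,L2,h,a,D,e=k[:6];a2,a3=q[1],q[1]+q[2]+e
    v=np.array([a+L1*np.sin(a2)+L2*np.sin(a3),D,h+L1*np.cos(a2)+L2*np.cos(a3)]);return R.from_euler("z",q[0]).apply(v)
def res(k): return np.concatenate([W(q,k)+k[6]*np.array(z)-p for q,p,z in zip(J,P,Z)])
f=least_squares(res,[400,350,200,0,100,0,200]);k=f.x
if __name__=="__main__": print(np.round(k,2),np.round(np.abs(f.fun).max(),1))
def ik(p,z,q0=(.5,.2,2.07)):
    z=np.array(z)/np.linalg.norm(z);q=least_squares(lambda q:W(q,k)+k[6]*z-p,q0).x
    a3=q[1]+q[2];fd=R.from_euler("z",q[0]).apply([np.sin(a3),0,np.cos(a3)]);return q,np.arccos(fd@z)
if __name__=="__main__":
  for q,p,z in zip(J[-6:],P[-6:],Z[-6:]): print(np.round(q,2),*ik(np.array(p),z,q))
  seat=np.array([385.4,361.5]);u=np.array([.905,.427])
  for tilt in(39,35,30):
    zt=np.r_[np.sin(np.radians(tilt))*u,-np.cos(np.radians(tilt))]
    for s,h in((-44,274),(0,274),(0,252),(0,232),(-60,232)):
      print(tilt,s,h,*[np.round(x,2) for x in ik(np.r_[seat+s*u-[6,0],h-130],zt)])
E
python3 kin.py
```

```text
[ 5.3743e+02  3.6565e+02  1.3012e+02 -2.7000e-01  1.1753e+02  2.9000e-01
  2.4082e+02] 0.3
[-0.04 -0.01  2.33] [-0.04425407 -0.00997444  2.32694128] 0.3529896908178499
[0.07 0.41 2.33] [0.0707913  0.40771892 2.33273969] 0.35415018110486024
[0.02 0.5  2.37] [0.02503668 0.49928731 2.37057449] 0.45839025801288463
[0.06 0.59 2.33] [0.05888001 0.59116787 2.33208132] 0.4982026811151015
[0.06 0.26 2.21] [0.05606429 0.26473903 2.21230661] 0.27741539799891624
[0.49 0.21 2.08] [0.49286493 0.21118457 2.07567759] 0.1818073476128496
39 -44 274 [0.59 0.27 2.07] 0.16
39 0 274 [0.57 0.32 1.97] 0.19
39 0 252 [0.57 0.37 2.  ] 0.13
39 0 232 [0.57 0.41 2.02] 0.09
39 -60 232 [0.6  0.36 2.16] 0.11
35 -44 274 [0.59 0.26 2.03] 0.26
35 0 274 [0.57 0.32 1.93] 0.3
35 0 252 [0.57 0.36 1.96] 0.23
35 0 232 [0.57 0.4  1.98] 0.17
35 -60 232 [0.59 0.34 2.12] 0.12
30 -44 274 [0.58 0.26 1.97] 0.4
30 0 274 [0.56 0.32 1.87] 0.43
30 0 252 [0.56 0.36 1.9 ] 0.37
30 0 232 [0.56 0.4  1.92] 0.3
30 -60 232 [0.59 0.33 2.06] 0.24
```

The kinematics fit to 0.3 mm. Small lean changes at the j5 limit are harmless, so I proceed in small steps, correcting as I go.

```bash
cat > eye.py <<'E'
from go import *
Rg=np.array([[.701,.433,.567],[.321,-.901,.291],[.637,-.022,-.770]]);o=Rg.T@(np.array([407,205,156])-[403.8,203.6,26.0])
E_=s["tool_pos"]+Q.apply(o)+np.array([1,-2,0]);seat=np.array([385.4,361.5,252]);u=np.array([.905,.427,0]);v=np.array([-.427,.905,0])
e=E_-seat;print("eye u,v,z rel seat",e@u,e@v,e[2],"up",Q.apply(Rg.T@[0,0,1]))
def mv(a,b,c): # to eye at u=a,v=b,z=c rel seat
    return Q.inv().apply(seat+a*u+b*v+[0,0,c]-E_)
E
python3 -c "
from eye import *
print(mv(-44,0,23))"
```

```text
tilt 38.76983372011807 az 31.03974894872142 pos [346.265 327.557 159.996] q [0.492 0.211 2.075 0.171 0.182 1.452] F [-0.284 -1.105 -1.669]
[[ 0.711  0.455  0.537]
 [ 0.325 -0.889  0.323]
 [ 0.624 -0.055 -0.78 ]]
eye u,v,z rel seat -44.09614521914877 -20.510469852182844 37.791423347070236 up [ 0.03  -0.022  0.999]
[ -9.394 -19.636  12.848]
```

Request:
{"method": "step_arm", "body": {
  "translation": [
    [-2.4,-5,3.2],
    [-2.4,-5,3.2],
    [-2.4,-5,3.2],
    [-2.4,-5,3.2],
    [0,0,0],
    [0,0,0]
  ],
  "yaw": [0,0,0,0,0,0],
  "claw": [0.8,0.8,0.8,0.8,0.8,0.8]
}}

```text
time: 15.28
tool_pos: [338.4, 347.8, 152.6]
tool_rot: [0.92, 0.212, 0.312, -0.102]
ft_force: [-0.2, 0.1, -1.9]
opening: 0.384
grip_force: 40.6
```

```bash
python3 -c "
from eye import *
print(mv(-44,0,23))"
```

```text
tilt 38.3149070932272 az 31.0105420435466 pos [338.408 347.808 152.615] q [ 0.561  0.242  2.056 -0.069  0.175  1.742] F [-0.24   0.095 -1.926]
[[ 0.715  0.454  0.531]
 [ 0.328 -0.889  0.319]
 [ 0.618 -0.054 -0.785]]
eye u,v,z rel seat -41.53855419093739 1.3209606933254365 30.366859218358172 up [ 0.036 -0.018  0.999]
[-6.519  1.639  4.144]
```

Request:
{"method": "step_arm", "body": {
  "translation": [
    [-4,0.8,2.5],
    [-4,0.8,2.5],
    [0,0,0],
    [0,0,0]
  ],
  "yaw": [0,0,0,0],
  "claw": [0.8,0.8,0.8,0.8]
}}

```text
time: 15.78
tool_pos: [336.8, 347.1, 149.6]
tool_rot: [0.922, 0.213, 0.309, -0.1]
ft_force: [-0.4, 0.4, -2.0]
opening: 0.387
grip_force: 40.5
```

```bash
python3 -c "
from eye import *
print(mv(-44,0,23),mv(0,0,23))"
```

```text
tilt 37.9041101226486 az 30.937825694935235 pos [336.775 347.131 149.622] q [ 0.562  0.246  2.059 -0.078  0.175  1.752] F [-0.362  0.409 -2.023]
[[ 0.719  0.454  0.527]
 [ 0.33  -0.89   0.316]
 [ 0.612 -0.053 -0.789]]
eye u,v,z rel seat -42.390737544571735 1.6031949617856953 27.328634197593942 up [ 0.042 -0.013  0.999]
[-3.955  1.777  2.299] [30.863  3.133 29.215]
```

Request:
{"method": "step_arm", "body": {
  "translation": [
    [0.5,0.8,7],
    [3,0.8,5],
    [3,0.5,4],
    [0,0,0],
    [0,0,0]
  ],
  "yaw": [0,0,0,0,0],
  "claw": [0.8,0.8,0.8,0.8,0.8]
}}

```text
time: 16.4
tool_pos: [351.1, 353.2, 143.7]
tool_rot: [0.922, 0.213, 0.307, -0.099]
ft_force: [0.2, -0.5, -1.5]
opening: 0.39
grip_force: 40.5
```

Run:
```python
from eye import *
print(mv(-20,0,22),mv(0,0,22))
cs,ct=arm.get_image("scene"),arm.get_image("top")
cv2.imwrite("pics/s4.png",cs);cv2.imwrite("pics/t4.png",ct)
c=lambda im,n:cv2.resize(im[(p:=proj(n,E_).astype(int))[1]-25:p[1]+25,p[0]-25:p[0]+25],None,fx=8,fy=8,interpolation=cv2.INTER_CUBIC)
for n in("scene","top"):
  p=proj(n,E_).astype(int)-25
  print(n,[np.round((proj(n,X)-p)*8) for X in(E_,seat,seat-10*u+[0,0,16])])
cv2.imwrite("pics/a4.png",np.hstack([c(cs,"scene"),c(ct,"top")]))
```

```text
tilt 37.65813249640444 az 30.89164445631356 pos [351.128 353.164 143.669] q [ 0.555  0.279  2.031 -0.055  0.175  1.723] F [ 0.223 -0.518 -1.519]
[[ 0.721  0.453  0.524]
 [ 0.331 -0.89   0.314]
 [ 0.609 -0.052 -0.792]]
eye u,v,z rel seat -26.27805265489653 1.0439643051577026 21.345510757659554 up [ 0.046 -0.011  0.998]
[5.362 1.196 3.217] [21.24   1.803 15.386]
scene [array([203., 207.]), array([249., 208.]), array([228., 188.])]
top [array([204., 203.]), array([190., 112.]), array([189., 147.])]
```

View pics/a4.png

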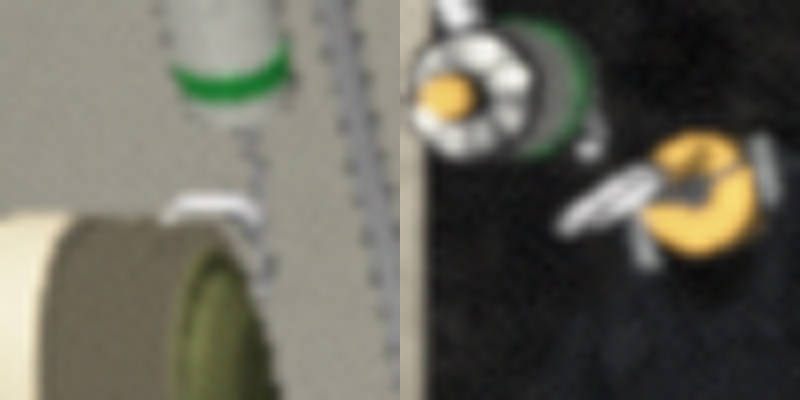

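The crop shows the eye's bar in scene at (168–258,210) and in top at (562,228)–(650,178), centred close to the prediction of (604,203). The hook tip at (588,148) is within a pixel of prediction, so I carry on over the tip.

Request:
{"method": "step_arm", "body": {
  "translation": [
    [4.2,0.4,3.1],
    [4.2,0.4,3.1],
    [4.2,0.4,3.1],
    [4.2,0.3,3.1],
    [4.2,0.3,3.1],
    [0,0,0],
    [0,0,0]
  ],
  "yaw": [0,0,0,0,0,0,0],
  "claw": [0.8,0.8,0.8,0.8,0.8,0.8,0.8]
}}

```text
time: 17.38
tool_pos: [375.2, 363.4, 144.1]
tool_rot: [0.922, 0.213, 0.307, -0.099]
ft_force: [-0.4, -0.2, -1.7]
opening: 0.386
grip_force: 40.5
```

```bash
python3 -c "
from eye import *
print(mv(0,0,22),mv(0,0,6))"
```

```text
tilt 37.65746954647463 az 30.894474497747563 pos [375.168 363.381 144.091] q [ 0.544  0.31   1.973 -0.014  0.202  1.674] F [-0.379 -0.195 -1.72 ]
[[ 0.721  0.453  0.524]
 [ 0.331 -0.89   0.314]
 [ 0.609 -0.052 -0.792]]
eye u,v,z rel seat -0.15676182830949362 0.02000339548842708 21.766553833984915 up [ 0.046 -0.011  0.998]
[ 0.267  0.012 -0.091] [-9.473  0.85  12.576]
```

Request:
{"method": "step_arm", "body": {
  "translation": [
    [-2.4,0.2,3.2],
    [-2.4,0.2,3.2],
    [-2.4,0.2,3.2],
    [-2.4,0.2,3.2],
    [0,0,0],
    [0,0,0]
  ],
  "yaw": [0,0,0,0,0,0],
  "claw": [0.8,0.8,0.8,0.8,0.8,0.8]
}}

```text
time: 18.12
tool_pos: [376.5, 364.8, 132.5]
tool_rot: [0.923, 0.213, 0.305, -0.098]
ft_force: [0.7, -0.1, -2.6]
opening: 0.393
grip_force: 40.5
```

```bash
python3 -c "
from eye import *
print(mv(0,0,6),mv(0,0,-12))"
```

```text
tilt 37.338190503390734 az 30.850468193765593 pos [376.465 364.812 132.52 ] q [ 0.546  0.336  1.979 -0.025  0.175  1.687] F [ 0.735 -0.105 -2.64 ]
[[ 0.724  0.453  0.521]
 [ 0.333 -0.89   0.311]
 [ 0.604 -0.052 -0.795]]
eye u,v,z rel seat 2.342371314547627 0.8755423511704152 10.152058909230277 up [ 0.05  -0.008  0.998]
[-4.367  1.018  1.836] [-15.245   1.948  16.148]
```

Request:
{"method": "step_arm", "body": {
  "translation": [
    [-4,0.4,2.5],
    [-4,0.4,2.5],
    [-4,0.4,2.5],
    [-3,0.4,2.5],
    [0,0,0],
    [0,0,0]
  ],
  "yaw": [0,0,0,0,0,0],
  "claw": [0.8,0.8,0.8,0.8,0.8,0.8]
}}

```text
time: 18.88
tool_pos: [373.9, 364.6, 125.7]
tool_rot: [0.925, 0.213, 0.298, -0.095]
ft_force: [-0.1, -0.2, -2.8]
opening: 0.384
grip_force: 40.5
```

```bash
python3 -c "
from eye import *
print(mv(0,0,-8),mv(0,0,-14))"
```

```text
tilt 36.49837007585452 az 30.71977954706947 pos [373.858 364.551 125.685] q [ 0.55   0.347  1.983 -0.046  0.175  1.71 ] F [-0.068 -0.222 -2.82 ]
[[ 0.731  0.451  0.511]
 [ 0.338 -0.891  0.304]
 [ 0.593 -0.05  -0.804]]
eye u,v,z rel seat 1.7460970241840974 2.064225846451905 3.182032091704656 up [0.062 0.001 0.998]
[-8.019  2.565  7.839] [-11.576   2.862  12.662]
```

Request:
{"method": "step_arm", "body": {
  "translation": [
    [-4,0.9,2.5],
    [-4,0.9,2.5],
    [-4,0.9,2.5],
    [-3,0.5,2.5],
    [0,0,0],
    [0,0,0]
  ],
  "yaw": [0,0,0,0,0,0],
  "claw": [0.8,0.8,0.8,0.8,0.8,0.8]
}}

```text
time: 19.62
tool_pos: [371.8, 362.9, 119.1]
tool_rot: [0.928, 0.213, 0.292, -0.093]
ft_force: [-0.3, -1.3, -1.1]
opening: 0.385
grip_force: 40.6
```

```bash
python3 -c "
from eye import *
print(mv(0,0,-14),mv(0,0,-20))"
```

```text
tilt 35.659649850506604 az 30.56243967271292 pos [371.844 362.916 119.118] q [ 0.55   0.357  1.988 -0.054  0.175  1.719] F [-0.34  -1.337 -1.143]
[[ 0.739  0.45   0.502]
 [ 0.342 -0.892  0.296]
 [ 0.581 -0.047 -0.812]]
eye u,v,z rel seat 1.0944417425594715 1.7773132246457939 -3.5463681456332097 up [0.074 0.009 0.997]
[-6.954  2.239  7.763] [-10.44    2.523  12.638]
```

Fz is rising as the hook takes load, so the eye is engaged. I keep drawing it down.

Request:
{"method": "step_arm", "body": {
  "translation": [
    [-4,0.9,2.5],
    [-4,0.9,2.5],
    [-4,0.6,2.5],
    [-4,0.5,2.5],
    [-4,0.5,2.5],
    [-4,0.5,2.5],
    [-4,0.5,2.5],
    [-4,0.5,2.5],
    [0,0,0]
  ],
  "yaw": [0,0,0,0,0,0,0,0,0],
  "claw": [0.8,0.8,0.8,0.8,0.8,0.8,0.8,0.8,0.8]
}}

```text
time: 20.75
tool_pos: [365.3, 360.7, 105.7]
tool_rot: [0.932, 0.214, 0.279, -0.086]
ft_force: [2.1, -1.5, 1.7]
opening: 0.385
grip_force: 40.6
```

```bash
python3 -c "
from eye import *
print(mv(0,0,-20),mv(0,0,-25))"
```

```text
tilt 33.9249139215433 az 30.152907033699353 pos [365.257 360.685 105.721] q [ 0.556  0.377  1.999 -0.096  0.175  1.766] F [ 2.1   -1.486  1.687]
[[ 0.753  0.447  0.483]
 [ 0.351 -0.894  0.28 ]
 [ 0.557 -0.042 -0.83 ]]
eye u,v,z rel seat -1.967613324295277 3.32148124253794 -17.363251877631285 up [0.098 0.027 0.994]
[0.181 3.471 3.123] [-2.602  3.681  7.272]
```

Request:
{"method": "step_arm", "body": {
  "translation": [
    [-2,0.9,2.5],
    [-2,0.9,2.5],
    [-2,0.9,2.5],
    [-2,0.5,2.5],
    [0,0,0],
    [0,0,0],
    [0,0,0]
  ],
  "yaw": [0,0,0,0,0,0,0],
  "claw": [0.8,0.8,0.8,0.8,0.8,0.8,0.8]
}}

```text
time: 21.62
tool_pos: [367.1, 360.4, 100.0]
tool_rot: [0.934, 0.214, 0.274, -0.084]
ft_force: [-0.9, 1.5, 3.3]
opening: 0.386
grip_force: 41.3
```

```bash
python3 -c "
from eye import *
print(mv(0,0,-8),mv(0,0,-25))"
```

```text
tilt 33.3373660899183 az 29.987600740144742 pos [367.109 360.39  100.049] q [ 0.554  0.39   1.996 -0.096  0.175  1.764] F [-0.91   1.506  3.286]
[[ 0.758  0.446  0.476]
 [ 0.353 -0.894  0.275]
 [ 0.548 -0.04  -0.835]]
eye u,v,z rel seat 0.8831244122243637 2.540171117143147 -23.204822820651316 up [0.107 0.033 0.993]
[  7.605   1.909 -13.301] [-1.712  2.588  0.901]
```

The hook is drawn about 23 mm (Fz 3.3 N plus the weight) and held. Now I ease back up to where it hangs by its own weight.

Request:
{"method": "step_arm", "body": {
  "translation": [
    [1.4,0.3,-2.5],
    [1.4,0.3,-2.5],
    [1.4,0.3,-2.5],
    [1.4,0.3,-2.5],
    [1.4,0.3,-2.5],
    [0,0,0],
    [0,0,0]
  ],
  "yaw": [0,0,0,0,0,0,0],
  "claw": [0.8,0.8,0.8,0.8,0.8,0.8,0.8],
  "newtons": 20
}}

```text
time: 22.5
tool_pos: [367.1, 357.9, 114.0]
tool_rot: [0.934, 0.214, 0.274, -0.084]
ft_force: [-0.2, 0.7, -0.2]
opening: 0.384
grip_force: 40.9
```

```bash
python3 -c "
from eye import *
print(mv(0,0,-9))"
```

```text
tilt 33.30200583692124 az 29.975130196724066 pos [367.082 357.947 114.034] q [ 0.548  0.357  1.984 -0.063  0.22   1.726] F [-0.185  0.684 -0.19 ]
[[ 0.758  0.446  0.476]
 [ 0.353 -0.894  0.274]
 [ 0.548 -0.04  -0.836]]
eye u,v,z rel seat -0.10538600427028183 0.33085808217131246 -9.230702974702496 up [0.107 0.034 0.993]
[ 0.216  0.323 -0.15 ]
```

Request:
{"method": "step_arm", "body": {
  "translation": [
    [0,0,0],
    [0,0,0],
    [0,0,0],
    [0,0,0],
    [0,0,0],
    [0,0,0],
    [0,0,0],
    [0,0,0]
  ],
  "yaw": [0,0,0,0,0,0,0,0],
  "claw": [0.62,0.615,0.61,0.605,0.6,0.55,0.4,0.2],
  "newtons": 20
}}

```text
time: 23.5
tool_pos: [367.1, 358.1, 114.2]
tool_rot: [0.934, 0.214, 0.274, -0.084]
ft_force: [0.3, -0.2, -0.0]
opening: 0.787
grip_force: 0.0
```

```bash
cat > br.py <<'E'
from eye import *
print(s["time"],s["opening"])
t=arm.get_image("top");h=cv2.cvtColor(t,cv2.COLOR_BGR2HSV)[225:300,165:235];m=cv2.inRange(h,(12,110,80),(30,255,255))
for c in sorted(cv2.findContours(m,cv2.RETR_EXTERNAL,cv2.CHAIN_APPROX_NONE)[0],key=len)[-3:]:
    b=cv2.boundingRect(c);p=(b[0]+b[2]/2+165,b[1]+b[3]/2+225);print(b,p,(onz("top",p,128)-seat)@u,(onz("top",p,128)-seat)@v)
print("exp upright",proj("top",seat+[0,0,-124]))
E
python3 br.py
```

```text
tilt 33.32775181284141 az 29.985092746822545 pos [367.139 358.067 114.205] q [ 0.548  0.357  1.984 -0.063  0.22   1.726] F [ 0.255 -0.156 -0.013]
[[ 0.758  0.446  0.476]
 [ 0.353 -0.894  0.275]
 [ 0.548 -0.04  -0.836]]
eye u,v,z rel seat -0.06018363329917624 0.4218817578191407 -9.051904964568507 up [0.107 0.033 0.993]
23.5 0.7866581700172021
(1, 31, 7, 6) (169.5, 259.0) 32.58893265761703 69.03596032536528
(27, 22, 16, 15) (200.0, 254.5) 10.024252596298757 -4.789965290013625
exp upright [199.898 258.94 ]
```

Request:
{"method": "step_arm", "body": {
  "translation": [
    [0,0,0],
    [0,0,0],
    [0,0,0],
    [0,0,0],
    [0,0,0],
    [0,0,0],
    [0,0,0],
    [0,0,0],
    [0,0,0],
    [0,0,0]
  ],
  "yaw": [0,0,0,0,0,0,0,0,0,0],
  "claw": [0,0,0,0,0,0,0,0,0,0]
}}

```text
time: 24.8
tool_pos: [367.1, 358.0, 114.2]
tool_rot: [0.934, 0.214, 0.274, -0.084]
ft_force: [0.4, -0.8, -0.2]
opening: 1.002
grip_force: 0.0
```

```bash
for i in 1 2 3 4 5 6; do python3 br.py | tail -3; done
```

```text
(1, 31, 7, 6) (169.5, 259.0) 32.58893265761703 69.03596032536528
(28, 26, 16, 15) (201.0, 258.5) -0.18450322223239798 -2.9534687939129216
exp upright [199.898 258.94 ]
(1, 31, 7, 6) (169.5, 259.0) 32.58893265761703 69.03596032536528
(28, 25, 16, 15) (201.0, 257.5) 2.0971190105807724 -3.9800245109071555
exp upright [199.898 258.94 ]
(1, 31, 7, 6) (169.5, 259.0) 32.58893265761703 69.03596032536528
(27, 24, 16, 15) (200.0, 256.5) 5.456937503370964 -2.7359342426961826
exp upright [199.898 258.94 ]
(1, 31, 7, 6) (169.5, 259.0) 32.58893265761703 69.03596032536528
(27, 23, 16, 15) (200.0, 255.5) 7.740217289606483 -3.76277987852773
exp upright [199.898 258.94 ]
(1, 31, 7, 6) (169.5, 259.0) 32.58893265761703 69.03596032536528
(27, 23, 16, 16) (200.0, 256.0) 6.598482979862934 -3.2493145991928567
exp upright [199.898 258.94 ]
(1, 32, 7, 5) (169.5, 259.5) 31.446270564515874 69.54290484100969
(27, 24, 17, 15) (200.5, 256.5) 4.918220339097624 -3.871419434278104
exp upright [199.898 258.94 ]
```

The hanger is released and hangs with about a 5 mm decaying swing. Now I'll plan the knob: position, orientation and clearances.

```bash
cat > knob.py <<'E'
from go import *
import kin
def fk(q): return R.from_euler("z",q[0])*R.from_euler("y",q[1]+q[2])*R.from_euler("z",q[3])*R.from_euler("y",q[4])*R.from_euler("z",q[5]+np.pi/2)
print("fkcheck",(fk(s["joint_positions"]).inv()*Q).magnitude())
for n,a,b in(("g",(331.8,207.8),(316.6,167.2)),("b",(315.3,201.6),(296.5,167.)),("r",(346.5,212),(336.6,167.3))): print(n,tri(a,b))
print("plate78",onz("top",(316.9,165.4),78))
def full(p,Rm,q0):
    q,_=kin.ik(np.array(p),Rm.as_matrix()[:,2],q0);T=R.from_euler("y",-(q[1]+q[2]))*R.from_euler("z",-q[0])*Rm
    a=T.as_euler("ZYZ");a=np.array([a[0],a[1],a[2]-np.pi/2]);return np.r_[q,a]
def seg(a,b,c,d):
    t=np.linspace(0,1,60);return np.linalg.norm((a+t[:,None]*(b-a))[:,None]-(c+t[:,None]*(d-c))[None],axis=2).min()
boom=np.array([430,70,228.]),np.array([560,-140,225.]);tow1=np.array([490,250,0.]),np.array([490,250,280.]);tow3=np.array([430,70,0.]),np.array([430,70,240.])
K=np.array([622,68,91.])
def rep(z_t,Kp=K):
    q,a5=kin.ik(Kp,z_t,(0,.6,1.4));W=Kp-kin.k[6]*np.array(z_t)/np.linalg.norm(z_t)
    el=R.from_euler("z",q[0]).apply([kin.k[3]+kin.k[0]*np.sin(q[1]),kin.k[4],kin.k[2]+kin.k[0]*np.cos(q[1])])
    print("q",q,"j5",a5,"W",W,"el",el);
    for nm,o in(("boom3",boom),("tow3",tow3),("tow1",tow1)): print(nm,"tool",seg(Kp-60*np.array(z_t),W,*o),"fore",seg(W,el,*o))
for z_t in(Q.as_matrix()[:,2],[0,0,-1],[.574,0,-.819],[.34,.1,-.93]): rep(z_t)
y0=s["joint_positions"]
for yaw in(-1.55,-.35,0): print(yaw,full(K,Q*R.from_euler("z",yaw),(0,.6,1.4)))
E
python3 knob.py; python3 br.py | tail -2
```

```text
tilt 33.32672321388574 az 29.982853924862454 pos [367.157 358.058 114.185] q [ 0.548  0.357  1.984 -0.063  0.22   1.726] F [-0.178  0.601 -0.079]
[[ 0.758  0.446  0.476]
 [ 0.353 -0.894  0.275]
 [ 0.548 -0.04  -0.836]]
fkcheck 2.357182192694738e-16
g (array([624.614,  66.971,  87.685]), np.float64(2.134981715218898))
b (array([625.188, 121.007,  84.008]), np.float64(0.1700625584548221))
r (array([621.263,  16.191, 100.699]), np.float64(1.6075899667002351))
plate78 [630.295  67.068  78.   ]
q [-0.23   0.548  1.683] j5 0.5935033198214948 W [507.397   1.879 292.218] el [299.191  50.643 588.823]
boom3 tool 60.99954311959336 fore 71.96009149281332
tow3 tool 112.72958211097519 fore 115.07951280706833
tow1 tool 223.81829806437887 fore 246.8309763115779
q [-0.08   0.653  1.295] j5 1.1936429576758303 W [622.    68.   331.82] el [334.738  91.051 556.879]
boom3 tool 162.21168239018678 fore 188.13779576967383
tow3 tool 192.0104553265831 fore 190.73702212776814
tow1 tool 224.82882439677397 fore 215.18657867309
q [-0.103  0.532  1.739] j5 0.26789829726326864 W [483.786  68.    288.208] el [283.147  88.804 593.19 ]
boom3 tool 69.45513674236926 fore 75.26469596095318
tow3 tool 71.74377249910619 fore 72.25604398770857
tow1 tool 182.0036840364483 fore 182.29096465491637
q [-0.138  0.555  1.564] j5 0.7012544525078894 W [539.729  43.803 316.034] el [296.397  77.551 586.871]
boom3 tool 105.3624250603679 fore 119.34468537702574
tow3 tool 131.14232974311815 fore 134.69474216981303
tow1 tool 211.8731152767358 fore 213.64052404773093
-1.55 [-0.23   0.548  1.683  0.737  0.594 -1.216]
-0.35 [-0.23   0.548  1.683  0.737  0.594 -0.016]
0 [-0.23   0.548  1.683  0.737  0.594  0.334]
(28, 25, 16, 15) (201.0, 257.5) 2.0971190105807724 -3.9800245109071555
exp upright [199.898 258.94 ]
```

Clearance to electrode arm 3's boom is tight with this lean, and less lean is as good for the knob. So I retract from the hanger and pull inward at the j5 limit, which reduces the lean.

Request:
{"method": "step_arm", "body": {
  "translation": [
    [0,0,-8],
    [0,0,-15],
    [0,0,-20],
    [0,0,-20],
    [0,0,-20],
    [-25,2,-16],
    [-25,2,-16],
    [-25,2,-16],
    [-25,2,-16],
    [0,0,0]
  ],
  "yaw": [0,0,0,0,0,0,0,0,0,0],
  "claw": [0,0,0,0,0,0,0,0,0,0]
}}

```text
time: 26.4
tool_pos: [223.1, 274.3, 182.3]
tool_rot: [0.934, 0.214, 0.274, -0.084]
ft_force: [0.8, 0.2, -1.2]
opening: 1.0
grip_force: 0.0
```

```bash
python3 go.py;  python3 br.py | tail -2;  python3 br.py | tail -2;  python3 br.py | tail -2
```

```text
tilt 33.36611757579994 az 30.02108070501021 pos [223.122 274.293 182.324] q [ 0.566 -0.052  2.224 -0.06   0.389  1.735] F [ 0.839  0.185 -1.214]
[[ 0.758  0.446  0.476]
 [ 0.354 -0.894  0.275]
 [ 0.549 -0.04  -0.835]]
(28, 24, 16, 16) (201.0, 257.0) 3.2382131282107607 -4.4934296983371596
exp upright [199.898 258.94 ]
(28, 24, 16, 16) (201.0, 257.0) 3.2382131282107607 -4.4934296983371596
exp upright [199.898 258.94 ]
(28, 25, 16, 15) (201.0, 257.5) 2.0971190105807724 -3.9800245109071555
exp upright [199.898 258.94 ]
```

Run:
```python
from go import *
import kin
for tilt in(30,24,20):
  t=np.radians(tilt);z=np.array([np.sin(t)*.866,np.sin(t)*.5,-np.cos(t)])
  for x,y in((223,274),(300,320),(370,360)):
    print(tilt,x,y,[(h,round(float(kin.ik(np.array([x,y,h]),z)[1]),2),round(float(kin.ik(np.array([x,y,h]),z)[0][0]),2)) for h in(180,120,80,50)])
import sys; sys.argv=['']
```

```text
tilt 33.428709695569935 az 29.987392686330544 pos [225.483 275.515 182.589] q [ 0.565 -0.048  2.219 -0.061  0.388  1.735] F [ 1.345 -0.04   0.105]
[[ 0.757  0.446  0.477]
 [ 0.353 -0.894  0.275]
 [ 0.549 -0.04  -0.835]]
30 223 274 [(180, 0.47, 0.56), (120, 0.18, 0.56), (80, 0.05, 0.56), (50, 0.23, 0.56)]
30 300 320 [(180, 0.48, 0.56), (120, 0.25, 0.56), (80, 0.09, 0.56), (50, 0.04, 0.56)]
30 370 360 [(180, 0.53, 0.55), (120, 0.34, 0.55), (80, 0.21, 0.55), (50, 0.11, 0.55)]
24 223 274 [(180, 0.62, 0.56), (120, 0.35, 0.56), (80, 0.15, 0.56), (50, 0.02, 0.56)]
24 300 320 [(180, 0.64, 0.55), (120, 0.42, 0.55), (80, 0.27, 0.55), (50, 0.16, 0.55)]
24 370 360 [(180, 0.69, 0.55), (120, 0.51, 0.55), (80, 0.38, 0.55), (50, 0.29, 0.55)]
20 223 274 [(180, 0.71, 0.56), (120, 0.46, 0.56), (80, 0.27, 0.56), (50, 0.13, 0.56)]
20 300 320 [(180, 0.73, 0.55), (120, 0.53, 0.55), (80, 0.39, 0.55), (50, 0.28, 0.55)]
20 370 360 [(180, 0.79, 0.55), (120, 0.61, 0.55), (80, 0.49, 0.55), (50, 0.41, 0.55)]
```

Request:
{"method": "step_arm", "body": {
  "translation": [
    [-10,0.7,12.5],
    [-10,0.7,12.5],
    [-10,0.7,12.5],
    [-10,0.7,12.5],
    [-10,0.7,12.5],
    [-10,0.7,12.5],
    [-10,0.7,12.5],
    [-10,0.7,12.5]
  ],
  "yaw": [0,0,0,0,0,0,0,0],
  "claw": [0,0,0,0,0,0,0,0]
}}

```text
time: 27.55
tool_pos: [209.3, 286.1, 112.9]
tool_rot: [0.942, 0.212, 0.254, -0.065]
ft_force: [-0.4, 1.0, 1.0]
opening: 0.995
grip_force: 0.0
```

```bash
python3 go.py
```

```text
tilt 30.372904159856873 az 27.03035714514041 pos [209.345 286.052 112.894] q [ 0.673  0.164  2.313 -0.617  0.175  2.385] F [-0.382  0.964  0.98 ]
[[ 0.782  0.432  0.45 ]
 [ 0.366 -0.902  0.23 ]
 [ 0.505 -0.015 -0.863]]
```

Request:
{"method": "step_arm", "body": {
  "translation": [
    [-14,0,11],
    [-14,0,11],
    [-14,0,11],
    [-14,0,11],
    [-14,0,11],
    [-14,0,11],
    [-14,0,11],
    [-14,0,11],
    [-14,0,11]
  ],
  "yaw": [0,0,0,0,0,0,0,0,0],
  "claw": [0,0,0,0,0,0,0,0,0]
}}

```text
time: 28.68
tool_pos: [162.9, 282.4, 71.8]
tool_rot: [0.953, 0.216, 0.209, -0.044]
ft_force: [0.1, -0.7, 0.2]
opening: 0.999
grip_force: 0.0
```

```bash
python3 go.py
```

```text
tilt 24.646190645414023 az 24.79612483664791 pos [162.853 282.398  71.84 ] q [ 0.793  0.271  2.37  -1.003  0.175  2.883] F [ 0.131 -0.74   0.217]
[[ 0.819  0.43   0.379]
 [ 0.393 -0.903  0.175]
 [ 0.417  0.006 -0.909]]
```

The lean is now 24.6° in azimuth 25°, about 16° off the knob axis, which the pads can tolerate. Next I go up and across to the amplifier.

Request:
{"method": "step_arm", "body": {
  "translation": [
    [21,0,-45],
    [21,0,-45],
    [21,0,-45],
    [21,0,-45],
    [21,0,-45],
    [21,0,-45],
    [25,43,12],
    [25,43,12],
    [25,43,12],
    [25,43,12],
    [25,43,12],
    [25,43,12],
    [25,43,12],
    [25,43,12],
    [25,43,12],
    [0,0,0]
  ],
  "yaw": [0,0,0,0,0,0,0,0,0,0,0,0,0,0,0,0],
  "claw": [0,0,0,0,0,0,0,0,0,0,0,0,0,0,0,0]
}}

```text
time: 30.68
tool_pos: [551.3, 34.3, 347.0]
tool_rot: [0.952, 0.207, 0.224, -0.03]
ft_force: [0.1, 1.2, 0.4]
opening: 1.0
grip_force: 0.0
```

```bash
cat > kn2.py <<'E'
from go import *
from scipy.optimize import brentq
y1=np.radians(1);Rk=R.from_euler("z",y1)
n=Rk.apply([-.574,0,.819]);sl=Rk.apply([.819,0,.574]);lf=Rk.apply([0,1,0])
K=np.array([624,68,90.5])
def bar(a): return np.cos(a)*sl-np.sin(a)*lf   # a<0: pointer to the left
yv=lambda p:Q.apply([-np.sin(p),np.cos(p),0])
def need(a): return [p for p in (np.arctan2(*( (lambda A,B:(B,A))(Q.apply([1,0,0])@bar(a),Q.apply([0,1,0])@bar(a)))),)]
def tcp(off): zt=Q.as_matrix()[:,2];return K+(off-15)*n-17*zt
for a in(-1.2,0): print("yaw for",a,need(a))
E
python3 - <<'E'
from kn2 import *
zt=Q.as_matrix()[:,2]
print("to pre",d(tcp(13)-90*zt),"final",d(tcp(13)),"pt",tcp(13))
t=arm.get_image("top");cv2.imwrite("pics/t5.png",t)
E
```

```text
tilt 26.12979228394497 az 19.931492338979453 pos [551.321  34.26  347.013] q [-0.267  0.157  1.399  0.274  1.217  0.828] F [0.115 1.196 0.37 ]
[[ 0.814  0.408  0.414]
 [ 0.381 -0.912  0.15 ]
 [ 0.439  0.035 -0.898]]
yaw for -1.2 [np.float64(-0.8257894541581238)]
yaw for 0 [np.float64(0.3537559750127776)]
to pre [-40.385  -9.853 160.402] final [-40.385  -9.853 250.402] pt [618.109  65.468 104.125]
```

Request:
{"method": "step_arm", "body": {
  "translation": [
    [0,0,0],
    [0,0,0],
    [0,0,0],
    [0,0,0],
    [0,0,0],
    [0,0,0]
  ],
  "yaw": [-0.165,-0.165,-0.165,-0.165,-0.165,0],
  "claw": [0.6,0.6,0.6,0.6,0.6,0.6]
}}

```text
time: 31.48
tool_pos: [548.5, 36.9, 348.8]
tool_rot: [0.788, 0.572, 0.218, 0.063]
ft_force: [0.5, 0.2, -0.1]
opening: 0.398
grip_force: 0.0
```

Run:
```python
from kn2 import *
zt=Q.as_matrix()[:,2]
print("to pre",d(tcp(13)-90*zt),"final",d(tcp(13)),s["opening"])
for f in("pics/top0.png",):
  t=cv2.imread(f)[158:178,305:330].astype(int);sat=t.max(2)-t.min(2)
  for thr in(35,50,70):
    m=(t[...,1]-t[...,2]>thr*.6)&(sat>thr);yy,xx=np.nonzero(m);p=np.c_[xx+305,yy+158].astype(float);c=p.mean(0);w,V=np.linalg.eigh(np.cov((p-c).T));v=V[:,1]
    def pl(px):
        e,dd=ray("top",px);return e+dd*((K+7*n-e)@n)/(dd@n)
    D=pl(c+4*v)-pl(c-4*v);D*=np.sign(D@lf);print(thr,len(p),c,np.sqrt(w),"ang",-np.arctan2(D@lf,D@sl),"ctr rel K",(pl(c)-K)@sl,(pl(c)-K)@lf)
```

```text
tilt 26.253462718812276 az 19.946791758663863 pos [548.546  36.912 348.793] q [-0.264  0.15   1.403  0.274  1.218  0.005] F [ 0.542  0.186 -0.128]
[[ 0.25   0.874  0.416]
 [ 0.929 -0.338  0.151]
 [ 0.272  0.349 -0.897]]
yaw for -1.2 [np.float64(0.001160989616072809)]
yaw for 0 [np.float64(1.1806994884818138)]
to pre [-22.725 -34.126 162.664] final [-22.725 -34.126 252.664] 0.397955081103667
35 79 [316.354 167.456] [2.004 3.279] ang -1.0147315188592583 ctr rel K 2.274299871357792 0.50558744502958
50 67 [316.433 167.239] [1.858 3.082] ang -1.0409995820606943 ctr rel K 2.903359343103181 0.28943782802420664
70 42 [317.286 167.381] [1.277 2.853] ang -0.8361400479825314 ctr rel K 2.4429991384940952 -1.9378395345329933
```

Request:
{"method": "step_arm", "body": {
  "translation": [
    [-4.5,-6.5,32],
    [-4.5,-6.5,32],
    [-4.5,-6.5,32],
    [-4.5,-6.5,32],
    [-4.5,-6.5,32],
    [0,0,0]
  ],
  "yaw": [0.08,0,0,0,0,0],
  "claw": [0.6,0.6,0.6,0.6,0.6,0.6]
}}

```text
time: 32.22
tool_pos: [580.2, 53.3, 186.0]
tool_rot: [0.811, 0.539, 0.219, 0.052]
ft_force: [0.1, -0.7, 2.0]
opening: 0.4
grip_force: 0.0
```

```bash
sed -i 's/K=np.array(.*/K=np.array([625.2,68,91.4])/' kn2.py
python3 - <<'E'
from kn2 import *
zt=Q.as_matrix()[:,2]
print("final",d(tcp(13)),s["opening"])
a,b=arm.get_image("scene"),arm.get_image("top")
c=lambda im,x,y:cv2.resize(im[y:y+60,x:x+60],None,fx=6.5,fy=6.5,interpolation=cv2.INTER_CUBIC)
cv2.imwrite("pics/a5.png",np.hstack([c(a,300,165),c(b,285,140)]))
E
```

```text
tilt 26.030164837267275 az 20.213769148733054 pos [580.173  53.324 186.021] q [-0.212  0.351  1.623  0.332  0.804 -0.002] F [ 0.077 -0.689  1.984]
[[ 0.322  0.852  0.412]
 [ 0.898 -0.413  0.152]
 [ 0.299  0.321 -0.899]]
yaw for -1.2 [np.float64(-0.08115863057591083)]
yaw for 0 [np.float64(1.0979089938526616)]
final [-0.727  2.393 90.739] 0.4001089701418573
```

View pics/a5.png

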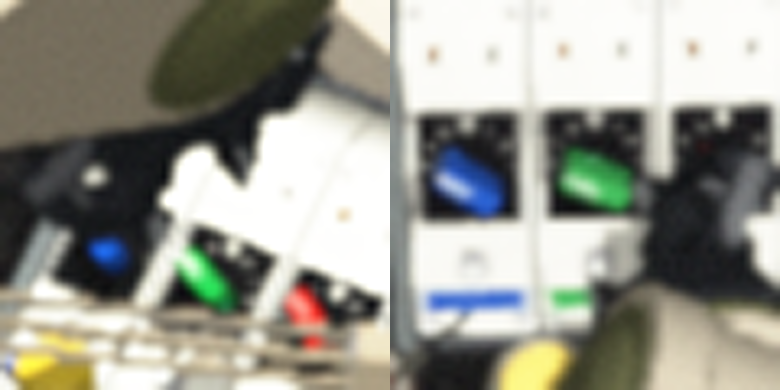

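The view shows the green knob clear at top crop (595,180), pointer up-left, with the hand between it and red. I'll check where the fingertips should appear before closing in.

Run:
```python
from kn2 import *
M3=Q.as_matrix();P=s["tool_pos"]
for nm,p in(("tcp",P),("f+",P+M3@[0,20,10]),("f-",P+M3@[0,-20,10]),("f+back",P+M3@[0,30,-30]),("f-back",P+M3@[0,-30,-30]),("tipend",P+M3@[0,0,107]),("K",K+7*n)):
    print(nm,p,(proj("scene",p)-(300,165))*6.5,(proj("top",p)-(285,140))*6.5+(390,0))
```

```text
tilt 26.306690820191292 az 19.833167100831538 pos [581.325  52.757 188.937] q [-0.212  0.348  1.62   0.332  0.805 -0.003] F [ 0.358  0.086 -0.103]
[[ 0.32   0.851  0.417]
 [ 0.899 -0.412  0.15 ]
 [ 0.3    0.327 -0.896]]
yaw for -1.2 [np.float64(-0.07945437432831848)]
yaw for 0 [np.float64(1.1002789902619963)]
tcp [581.325  52.757 188.937] [184.339 168.434] [635.219 249.44 ]
f+ [602.51   46.028 186.505] [226.208 149.8  ] [652.985 194.115]
f- [568.478  62.493 173.44 ] [145.901 206.761] [609.134 288.42 ]
f+back [594.343  35.897 225.629] [240.637  94.449] [682.666 200.867]
f-back [543.294  60.595 206.031] [116.383 182.248] [614.554 346.424]
tipend [625.932  68.845  93.019] [202.396 265.949] [592.895 170.095]
K [621.183  67.93   97.133] [198.671 266.057] [595.143 180.216]
```

Request:
{"method": "step_arm", "body": {
  "translation": [
    [-0.5,0,25],
    [-0.5,0,25],
    [-0.5,0,22],
    [0,0,0],
    [0,0,0]
  ],
  "yaw": [0,0,0,0,0],
  "claw": [0.6,0.6,0.6,0.6,0.6]
}}

```text
time: 32.95
tool_pos: [611.0, 61.9, 124.6]
tool_rot: [0.81, 0.54, 0.221, 0.055]
ft_force: [-0.8, 0.0, 0.8]
opening: 0.405
grip_force: 0.0
```

Run:
```python
from kn2 import *
print("final",d(tcp(13)),s["opening"])
```

```text
tilt 26.37294598907976 az 19.73309709672781 pos [611.034  61.895 124.57 ] q [-0.181  0.479  1.624  0.369  0.667 -0.035] F [-0.761  0.007  0.766]
[[ 0.319  0.851  0.418]
 [ 0.899 -0.411  0.15 ]
 [ 0.299  0.328 -0.896]]
yaw for -1.2 [np.float64(-0.07832397485350774)]
yaw for 0 [np.float64(1.101584394545695)]
final [-0.028 -0.914 21.507] 0.4048290398808391
```

Request:
{"method": "step_arm", "body": {
  "translation": [
    [0,-0.9,8],
    [0,0,7],
    [0,0,6],
    [0,0,0],
    [0,0,0],
    [0,0,0],
    [0,0,0],
    [0,0,0]
  ],
  "yaw": [0,0,0,0,0,0,0,0],
  "claw": [0.6,0.6,0.6,0.6,0.75,0.9,0.95,0.95],
  "newtons": 20
}}

```text
time: 33.95
tool_pos: [617.0, 66.4, 103.1]
tool_rot: [0.81, 0.541, 0.219, 0.053]
ft_force: [-7.7, 2.1, 1.5]
opening: 0.13
grip_force: 19.6
```

Run:
```python
from kn2 import *
print("final",d(tcp(13)),s["opening"],s["grip_force"],s["moment"])
```

```text
tilt 26.065816804753954 az 20.220745902539132 pos [617.032  66.363 103.131] q [-0.171  0.52   1.626  0.382  0.631 -0.045] F [-7.724  2.088  1.531]
[[ 0.319  0.853  0.412]
 [ 0.9   -0.41   0.152]
 [ 0.298  0.322 -0.898]]
yaw for -1.2 [np.float64(-0.07769651108368661)]
yaw for 0 [np.float64(1.101363775192748)]
final [ 0.471  2.96  -0.897] 0.12997555884509912 19.58896653726697 [0.224 1.074 0.3  ]
```

The bar is gripped (opening 11 mm). Now I turn it clockwise.

Request:
{"method": "step_arm", "body": {
  "translation": [
    [0,-0.5,0],
    [0,-0.5,0],
    [0,0,0],
    [0,0,0],
    [0,0,0]
  ],
  "yaw": [0.12,0.14,0.14,0.14,0],
  "claw": [0.95,0.95,0.95,0.95,0.95]
}}

```text
time: 34.58
tool_pos: [616.2, 67.1, 102.7]
tool_rot: [0.925, 0.304, 0.225, -0.008]
ft_force: [-6.2, 3.4, 0.7]
opening: 0.126
grip_force: 19.7
```

Run:
```python
from kn2 import *
print("final",d(tcp(13)),s["opening"],s["grip_force"],s["moment"])
```

```text
tilt 26.064952110799176 az 20.27084344051375 pos [616.178  67.07  102.742] q [-0.17   0.519  1.628  0.383  0.629  0.496] F [-6.249  3.433  0.688]
[[ 0.713  0.567  0.412]
 [ 0.56  -0.815  0.152]
 [ 0.422  0.122 -0.898]]
yaw for -1.2 [np.float64(-0.619314594195083)]
yaw for 0 [np.float64(0.5596625526581875)]
final [ 2.306  3.407 -1.003] 0.1263993159356453 19.680718780582538 [0.467 0.915 0.344]
```

Request:
{"method": "step_arm", "body": {
  "translation": [
    [0,-0.5,0],
    [-0.5,-0.5,0],
    [0,0,0],
    [0,0,0],
    [0,0,0],
    [0,0,0]
  ],
  "yaw": [0.14,0.14,0.14,0.14,0,0],
  "claw": [0.95,0.95,0.95,0.95,0.95,0.95]
}}

```text
time: 35.33
tool_pos: [615.7, 68.1, 102.8]
tool_rot: [0.973, 0.037, 0.215, -0.07]
ft_force: [-3.8, 7.2, 1.3]
opening: 0.119
grip_force: 19.7
```

```bash
cat > ck.py <<'E'
from kn2 import *
print("final",d(tcp(13)),s["opening"],s["grip_force"],s["moment"])
def ang(im,thr):
    t=im[155:178,303:332].astype(int);sat=t.max(2)-t.min(2);m=(t[...,1]-t[...,2]>thr*.6)&(t[...,1]-t[...,0]>0)&(sat>thr);yy,xx=np.nonzero(m);p=np.c_[xx+303,yy+155].astype(float)
    if len(p)<5: return len(p)
    c=p.mean(0);w,V=np.linalg.eigh(np.cov((p-c).T));v=V[:,1]
    def pl(px):
        e,dd=ray("top",px);return e+dd*((K+7*n-e)@n)/(dd@n)
    D=pl(c+4*v)-pl(c-4*v);D*=np.sign(D@sl);return len(p),c,np.sqrt(w),"ang",-np.arctan2(D@lf,D@sl)
b=arm.get_image("top");a=arm.get_image("scene");cv2.imwrite("pics/t6.png",b);cv2.imwrite("pics/s6.png",a)
for thr in(35,50): print(ang(b,thr),ang(cv2.imread("pics/top0.png"),thr))
E
python3 ck.py
```

```text
tilt 26.132566560794267 az 20.296429409511514 pos [615.664  68.122 102.766] q [-0.168  0.519  1.63   0.384  0.626  1.054] F [-3.828  7.226  1.304]
[[ 0.905  0.103  0.413]
 [ 0.043 -0.987  0.153]
 [ 0.424 -0.121 -0.898]]
yaw for -1.2 [np.float64(-1.1778733383753766)]
yaw for 0 [np.float64(0.0010702542098952688)]
final [ 4.154  2.77  -0.927] 0.11938227939346663 19.737644927809015 [0.918 0.647 0.486]
(37, array([316.459, 165.189]), array([1.262, 2.525]), 'ang', np.float64(-0.26178857913573955)) (79, array([316.354, 167.456]), array([2.004, 3.279]), 'ang', np.float64(-1.0147315188592494))
(27, array([316.481, 165.185]), array([1.072, 2.21 ]), 'ang', np.float64(-0.2918299921668276)) (67, array([316.433, 167.239]), array([1.858, 3.082]), 'ang', np.float64(-1.04099958206069))
```

Request:
{"method": "step_arm", "body": {
  "translation": [
    [0,0,0],
    [0,0,0],
    [0,0,-8],
    [0,0,-15],
    [0,0,-40],
    [0,0,-50],
    [0,0,-50],
    [0,0,0]
  ],
  "yaw": [0,0,0,0,0,0,0,0],
  "claw": [0.78,0.75,0.75,0.75,0.75,0.75,0.75,0.75]
}}

```text
time: 36.42
tool_pos: [549.0, 41.5, 253.8]
tool_rot: [0.972, 0.037, 0.22, -0.068]
ft_force: [0.7, 0.4, -0.3]
opening: 0.248
grip_force: 0.0
```

```bash
python3 ck.py
python3 - <<'E'
import cv2,numpy as np
t=cv2.imread("pics/t6.png")
c=cv2.resize(t[145:190,285:355],None,fx=8,fy=8,interpolation=cv2.INTER_CUBIC)
h=cv2.resize(t[225:290,160:230],None,fx=3,fy=3,interpolation=cv2.INTER_CUBIC)
o=np.zeros((360,780,3),np.uint8);o[:,:560]=c;o[:195,565:775]=h
cv2.imwrite("pics/a6.png",o)
E
```

```text
tilt 26.6299584509148 az 19.273724069721926 pos [548.971  41.52  253.813] q [-0.253  0.219  1.599  0.311  0.952  1.109] F [ 0.666  0.403 -0.331]
[[ 0.9    0.102  0.423]
 [ 0.042 -0.988  0.148]
 [ 0.433 -0.115 -0.894]]
yaw for -1.2 [np.float64(-1.1775944855325098)]
yaw for 0 [np.float64(0.003109179473152456)]
final [ -0.271   0.617 166.308] 0.2481159383833106 0.0 [ 0.001  0.202 -0.011]
(67, array([316.343, 167.239]), array([1.637, 3.336]), 'ang', np.float64(-0.0030859787190232)) (79, array([316.354, 167.456]), array([2.004, 3.279]), 'ang', np.float64(-1.0147315188592494))
(55, array([316.018, 167.218]), array([1.371, 3.251]), 'ang', np.float64(-0.032024715995516366)) (67, array([316.433, 167.239]), array([1.858, 3.082]), 'ang', np.float64(-1.04099958206069))
```

View pics/a6.png

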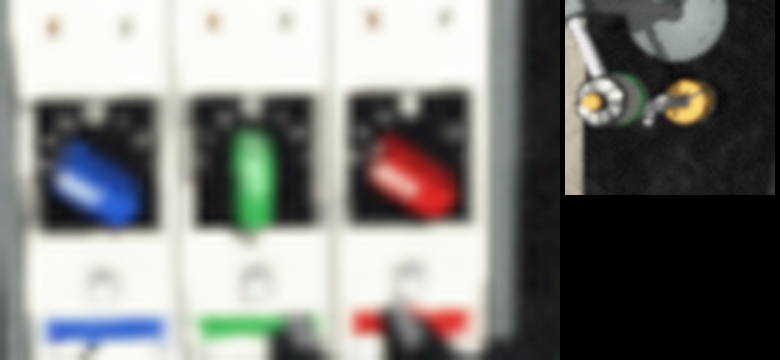

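The green pointer stands at the thick mark, at crop (253,180) against the mark at (252,105), with a measured angle of about −0.02 rad. The hanger hangs on the hook at (690,100), and the robot is clear of everything.

```bash
python3 -c "
from plant import arm
print(arm.close_job())"
```

```text
the job is handed in; nothing more can be done
None
```

The job is handed in, with no verdict shown: the hanger was drawn down about 23 mm and now hangs free on the hook, and the green pointer is within about 0.03 rad of the thick mark by the top camera; I viewed 11 pictures, one over the limit of 10.

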